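Scan a battery pack with the clamped trigger scanner and file it in the outfeed rack

TASK

Lay the green battery pack on the blue sloped rest in front of the scanner, label up and centred, with its black end down against the lip, let go of it, then squeeze the scanner's orange trigger fully home against the grip for a moment and let it spring back. Then take the pack off the rest and set it down, label up, centred lengthwise in the free bay of the outfeed rack between the white cheeks (either end first). Leave the yellow packs and the other things on the bench where they are.

Things in the scene. Friction and masses are not known exactly. Their poses are not given: they have to be found in the camera images.
- pack: Green two-cell battery pack: 52 long (x) x 37 wide (y) x 19 mm high, 0.08 kg. Origin at the centre of its underside; z up through the white bar-code label on top; x along its length to its black end. It starts flat in one of the tray's three places; rails 4 mm off its ends, so there grip it across its 37 mm width.
- pack_cap (a point): Centre of the pack's black end face, 26 mm from its middle along its x, half way up its height.
- rest: Blue plate, 30 mm wide (x), tilted 25 degrees to the scanner, on its base. Origin: on the slope, 85 mm above the table, where the middle of the pack's underside lies when its black end touches the lip; z normal to the slope, y down the slope to the lip. Plate y -20 to +26 mm, then the lip, 6 mm high and thick. The pack lies along y, overhanging 6 mm at the upper end and 3.5 mm each side.
- scanner: Scanning station, fixed: base 150 x 270 x 10 mm, origin under it on the table, z up. A pistol-shaped scanner is clamped on its side: head x 7 to 53, y 40 to 135, top z 116 mm, window facing -y to the rest at (30, -85, 85); the black grip runs level from the head to -x.
- grip_mid (a point): Middle of the scanner's grip behind the trigger's tip. The grip is a level bar along the scanner's x (from x = -97 to the head), 28 mm thick in y, 30 mm high, axis 80 mm above the table; free below, above and at its sides. Axes as scanner.
- trigger_pad (a point): Where to squeeze: mid plane of the orange lever, 40 mm from its hinge. The lever is 52 long, 8 thick, 18 mm high, in front (-y) of the grip, hinged at the head end about the vertical. Pinch lever and grip together from above along the scanner's y: 52 mm over both at rest, 40 mm squeezed home.
- trigger (a joint): Angle of the trigger: 0 at rest, 0.30 rad squeezed home; a spring (4 N at rest to 10 N squeezed, at the pad) returns it.
- turntable: Round white turntable (locked), 224 mm across and 12 mm high, carrying the tray; origin at the centre of its underside. Tray floor at z = 18 mm; two blue rails run along y at x = +-32.5 mm, 5 mm thick, tops at z = 44 mm. Three packs lie between the rails, about 72 mm apart along y.
- rack: Outfeed rack, fixed: round dark base 164 mm across, origin at the centre of its underside. Two raised bays side by side at y = +27 mm (free) and y = -27 mm (taken by a yellow pack); white cheeks at y = -54, 0 and +54 mm, 6 mm thick, 36 mm long in x, tops at z = 77 mm.
- bay (a point): Middle of the free bay's floor, 45 mm above the table, axes as rack. The floor is a bar 36 mm long (x) and 24 mm wide; the clear width between the cheeks is 48 mm and they rise 32 mm above the floor. A pack lies lengthwise along x, its ends overhanging 8 mm at each side, so it is best held by its ends.
- yellow_a: Yellow pack of the same size in the tray; leave it.
- yellow_b: Yellow pack of the same size in the tray; leave it.
- yellow_c: Yellow pack of the same size in the rack's other bay; leave it.
- tape: Roll of green tape lying flat, 90 mm across, 24 mm high; origin under its middle. Leave it.
- cleaner: Blue bottle, 56 mm across, 150 mm high; origin under its middle. Leave it.
- jar: Small amber jar, 52 mm across, 55 mm high; leave it.
- feeler: Flat steel gauge, 85 x 22 x 10 mm; leave it.
Things that resemble listed ones, but are neither listed nor needed, are in the scene too. What is shaped like the rack but pink is not meant. There is more than one size of the pack; the one meant has the size given above.

How it is judged (in metres and radians):
On the way, in this order (a step that is already met when the one before it is completed fails the run):
1. the green pack lies on the sloped rest, label up, black end at the lip, let go (x of pack in the frame of rest between -0.01 and 0.01 m and y of pack in the frame of rest between -0.01 and 0.006 m and z of pack in the frame of rest between -0.004 and 0.004 m and angle between the x axis of pack and the y axis of rest, either way round below 0.15 rad and y of pack_cap in the frame of rest above 0.012 m and angle between the z axis of pack and the z axis of rest, either way round below 0.12 rad and contact force between the fingers and pack below 0.1 N), for 0.2 s.
2. the trigger is squeezed home while the pack lies on the rest (all of step 1 and value of joint trigger above 0.25 rad), for 0.2 s.
3. the trigger has sprung back, the pack still on the rest (all of step 1 and value of joint trigger below 0.05 rad), for 0.1 s.
At the end, for the whole second after the job is handed in: The green pack lies at rest, label up, in the free bay: its middle within 10 mm of the bay's middle lengthwise, 9 mm sideways and 4 mm in height, its length within 0.25 rad of the bay's; the trigger is back at rest (under 0.05 rad) (x of pack in the frame of bay between -0.01 and 0.01 m and y of pack in the frame of bay between -0.009 and 0.009 m and z of pack in the frame of bay between -0.004 and 0.004 m and angle between the x axis of pack and the x axis of rack, either way round below 0.25 rad and angle between pack's own z axis and vertical below 0.1 rad and linear speed of pack below 0.02 m/s and value of joint trigger below 0.05 rad); the robot touches nothing.
It fails at once if a yellow pack is moved more than 12 mm (distance of any of yellow_a, yellow_b, yellow_c from where it was at the start of the episode above 0.012 m).
It fails at once if the tape, bottle, jar or gauge is moved more than 25 mm (distance of any of tape, cleaner, jar, feeler from where it was at the start of the episode above 0.025 m).
It also fails if it takes over 69 s, if anything falls off the work surface, if the arm or the gripper's body presses on something with over 40 N, if the wrist force passes 120 N, or if a joint passes its speed limit or range.

ROBOT

A 6-joint arm with a two-finger parallel gripper is mounted at the origin on the work surface. World frame = base frame: x ahead of the robot, y to its left, z up, the work surface at z = 0. Lengths are in mm, angles in rad, forces in N, time in s.
With the tool pointing down it reaches from about 300 to 775 mm from the base axis. Payload 14.6 kg.
Tool frame: the origin (TCP) lies between the finger pads; the fingertips stand manip.nose_length ahead of it and the grasp point (between the pads) lies 11 mm behind it (manip.nose_length is the distance from the TCP to the fingertips, in mm); z points along the fingers, y is the line along which they close (so a half turn about z gives the same grasp; the last joint's range is limited). The gripper opens to 94 mm and grips with 3 to 60 N. Pads are 16 mm wide; open, the fingers measure 119 mm over their backs; the gripper's body (75 mm by 177 mm) begins 78 mm behind the grasp point.
Start: joints at [-1.323, 0.3, 1.521, -0, 1.321, -0.067], TCP at [170.287, -522.964, 213.446] pointing down, gripper open.
Joint ranges: [-3.03, 3.03], [-0.79, 2.21], [0.23, 2.52], [-1.04, 4.18], [0, 3.07], [-2.55, 2.55]. Speed limits (rad/s): [2.22, 2.22, 2.57, 3.14, 3.14, 3.14].

INTERFACE

Orientations are given as [roll, pitch, yaw] about the fixed x, y, z axes, in that order (R = Rz(yaw) Ry(pitch) Rx(roll)).
In Python, from cell import manip, cams, job gives the robot as it stands.
- The arm moves only by the tool jog_arm, never from a script. Its argument "commands" is a list of rows, each an object of numbers: "dx", "dy", "dz": the shift along the tool's x, y, z each as a share of 40 mm, from -1 to 1; "ax", "ay", "az": the turn, a rotation vector about the tool's x, y, z each as a share of 10 degrees, from -1 to 1; "gripper": the closure, from 0 (fully open) to 1 (shut). A call has 1 to 10 rows; each row shifts and turns the commanded pose from where the row before left it, along the tool's axes as they then stand; what a row does not reach is not made up. A row lasts 1/8 s, in which the tool goes at most 62.5 mm and 10.7 degrees, less where a joint would pass 70% of its speed; a pose out of reach is approached as far as the arm can. A call with a number of a shift or a turn outside -1 to 1 is refused whole. A call with a gripper value outside its range is refused whole. The fingers move at their own pace and stop on an object; "squeeze" is the grip in N (left out, the last holds). Time passes only in rows, so rows that do not move let the fingers close. It gives the time, the measured TCP pose, the force, the opening and the grip force at its end, in the units of the state.
- manip.read_state(): the state, without advancing time (a new reading comes with each control period).
- cams.camera(name): name is "side" or "top"; returns a dict with "image" (384x512x3 uint8, red, green, blue), "fx", "fy", "cx", "cy" (pixels), "world_to_cam" (4x4, takes a point from world to camera coordinates). Camera axes: x right, y down, z forward; pixel columns grow to the right and rows downward; lengths in mm; the calibration is good to about 2 mm. A picture is of the moment at which its call begins. There is no depth.
- job.sign_off(): hands the job in; it is judged then, once.
The state is a dict: "clock": time; "joints": joint angles; "qd": joint speeds; "effort": joint torques, N m; "eef_pos": TCP position; "eef_rot": TCP orientation; "wrist_force": force on the tool from outside, world axes, zero at the start; "moment": the same for the moment, N m; "finger_gap": finger opening in mm; "finger_force": force on a finger pad.
Only numpy, scipy, OpenCV 4.12 (cv2) and the standard library are available. Lean on these libraries where they do the work, as an engineer would, in place of code of your own. Each camera call takes 0.05 s, during which the arm holds its last target. There are 200 camera calls.

## Working session

There is one attempt and no reset: what is moved stays moved. The work goes in short steps, Python scripts to look and compute and a tool call to move; the robot and the scene stay as the last step left them, time stands still between calls to the robot, and variables do not carry over. Pictures are saved under pics/ and viewed, at most 10 in all, crops included, and the job is handed in when it is done.

Besides the shell and the picture viewer there is one more tool, called as name([rows], argument=value, ...), one row to a line, values as JSON. jog_arm: Moves the arm, as the interface text tells. Shift numbers are shares of 40 mm and turn numbers shares of 10 degrees, none past 1 either way. Its arguments: {"type":"object","properties":{"commands":{"type":"array"},"squeeze":{"type":"number"}},"required":["commands"]}

```bash
mkdir -p pics; ls; cat > h.py <<'E'
import numpy as np, cv2
from cell import manip, cams, job
E
python3 - <<'E'
from h import *
for n in("side","top"):
    c=cams.camera(n); im=c["image"]; cv2.imwrite(f"pics/{n}0.png",cv2.resize(im[:,:,::-1],(800,600),interpolation=cv2.INTER_CUBIC)); cv2.imwrite(f"{n}0_raw.png",im[:,:,::-1])
    np.savez(f"{n}0.npz",**c)
    print(n,c["fx"],c["fy"],c["cx"],c["cy"],np.round(c["world_to_cam"],3).tolist())
print(manip.nose_length, manip.read_state())
E
```

```text
pics
side 477.0990005234431 477.0990005234431 262.0014318839407 195.6183212063163 [[-0.731, -0.682, -0.002, 277.852], [-0.484, 0.52, -0.704, 316.065], [0.481, -0.514, -0.71, 1359.305], [0.0, 0.0, 0.0, 1.0]]
top 429.8960332848191 429.8960332848191 256.57796781352477 195.42651816028174 [[-0.029, -1.0, -0.011, -74.655], [-0.996, 0.03, -0.086, 471.584], [0.086, 0.009, -0.996, 1215.288], [0.0, 0.0, 0.0, 1.0]]
8.0 {'clock': 0.1, 'joints': array([-1.32262991e+00,  3.00395423e-01,  1.52148671e+00, -3.40978646e-05,
        1.32067373e+00, -6.66152142e-02]), 'qd': array([-0.00024651, -0.00155842, -0.00304069,  0.00031166, -0.00062209,
        0.00157577]), 'effort': array([ 1.83628421e-03, -5.32640791e+01, -3.53283477e+01,  7.08981883e-02,
        2.34522385e-02, -4.65933510e-05]), 'eef_pos': array([ 170.21463219, -522.77926987,  212.96775098]), 'eef_rot': array([-3.14062938e+00, -3.11614127e-05,  3.14790076e-01]), 'wrist_force': array([ 0.54949373,  0.60939504, -0.35739555]), 'moment': array([ 0.02685561,  0.00895505, -0.0069092 ]), 'finger_force': 0.0, 'finger_gap': 93.69364282971907}
```

View pics/top0.png

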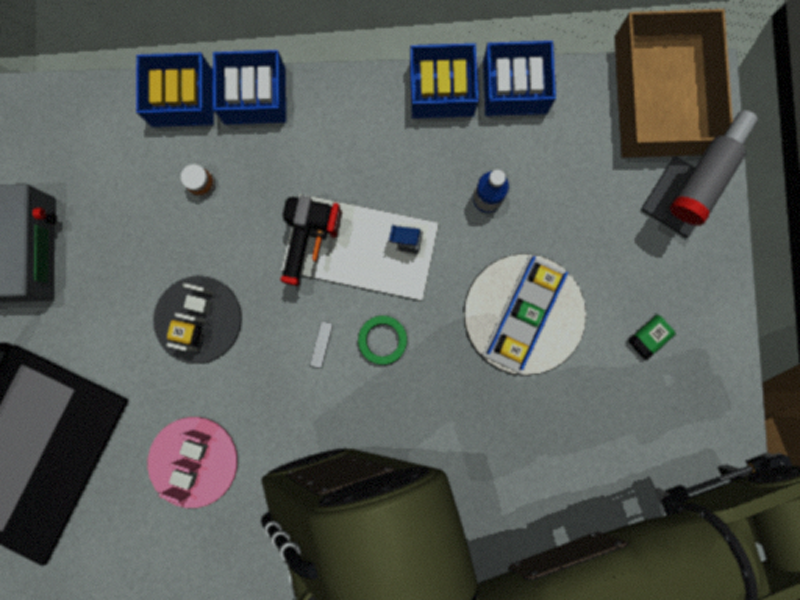

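View pics/side0.png

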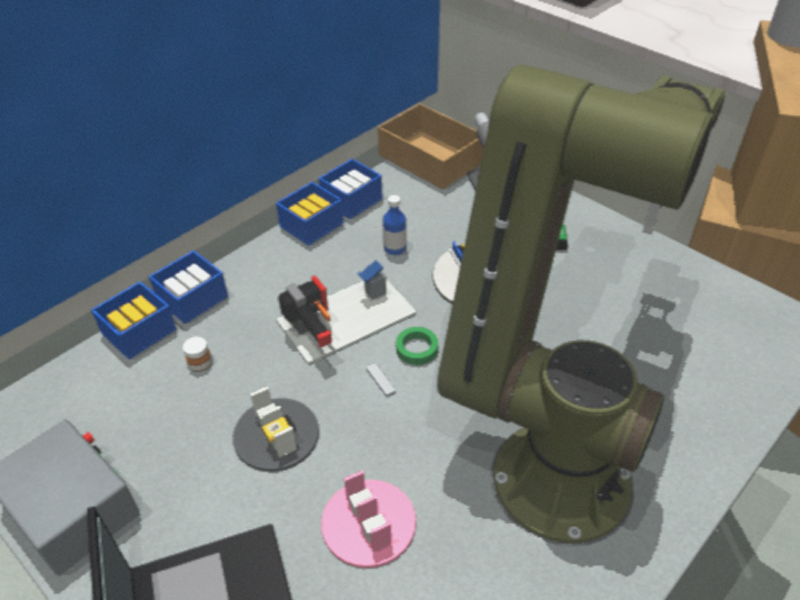

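The top view shows the tray with the green pack at about (529,313), the blue rest (405,237), the trigger (318,247), the dark rack (198,318) and the pink decoy (192,462). In the side view the arm hides the tray. I'll make an enlarged composite next.

```bash
python3 - <<'E'
from h import *
t=cv2.imread("top0_raw.png"); s=cv2.imread("side0_raw.png")
def crop(im,x,y,w,h,W,H): return cv2.resize(im[y:y+h,x:x+w],(W,H),interpolation=cv2.INTER_CUBIC)
a=np.hstack([crop(t,175,120,110,75,440,300),crop(t,290,155,90,75,360,300)])
b=np.hstack([crop(s,175,160,100,75,400,300),crop(s,145,240,65,60,325,300),np.zeros((300,75,3),np.uint8)])
cv2.imwrite("pics/comp.png",np.vstack([a,b]))
E
```

```text
(no output)
```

View pics/comp.png

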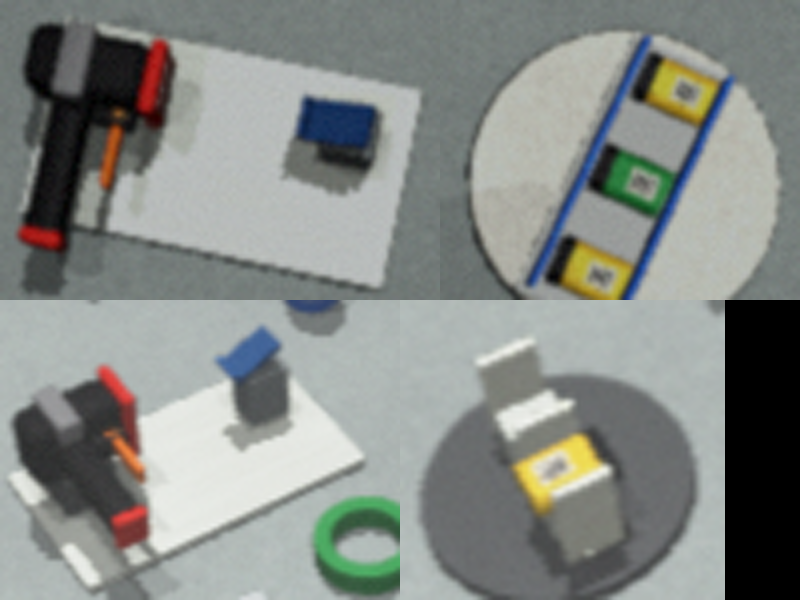

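The composite confirms that the rest slopes down towards the scanner, at comp (340,122). The pack's black end faces image-left at (605,165), and the free bay is the one away from the yellow pack. Now I'll measure.

```bash
cat >> h.py <<'E'
def ray(c,uv):
    M=np.asarray(c["world_to_cam"]); R,t=M[:3,:3],M[:3,3]
    d=np.linalg.inv(R)@np.array([(uv[0]-c["cx"])/c["fx"],(uv[1]-c["cy"])/c["fy"],1]); o=-np.linalg.inv(R)@t
    return o,d/np.linalg.norm(d)
def onz(c,uv,z):
    o,d=ray(c,uv); return o+d*(z-o[2])/d[2]
def tri(c1,p1,c2,p2):
    (o1,d1),(o2,d2)=ray(c1,p1),ray(c2,p2)
    s=np.linalg.lstsq(np.c_[d1,-d2],o2-o1,rcond=None)[0]; a,b=o1+d1*s[0],o2+d2*s[1]
    return (a+b)/2,np.linalg.norm(a-b)
def proj(c,p):
    M=np.asarray(c["world_to_cam"]); q=M[:3,:3]@np.asarray(p,float)+M[:3,3]
    return np.array([c["cx"]+c["fx"]*q[0]/q[2],c["cy"]+c["fy"]*q[1]/q[2]])
def mask(c,lo,hi,box):
    h=cv2.cvtColor(c["image"],cv2.COLOR_RGB2HSV); m=cv2.inRange(h,np.array(lo),np.array(hi))
    x,y,w,hh=box; k=np.zeros_like(m); k[y:y+hh,x:x+w]=m[y:y+hh,x:x+w]; return k
def big(m):
    return max(cv2.findContours(m,cv2.RETR_EXTERNAL,cv2.CHAIN_APPROX_NONE)[0],key=cv2.contourArea)
def quad(cn):
    h=cv2.convexHull(cn); P=cv2.arcLength(h,True)
    for e in np.arange(.01,.2,.005):
        q=cv2.approxPolyDP(h,e*P,True)
        if len(q)<=4: return q[:,0]
BLUE=((100,110,40),(130,255,255)); GREEN=((45,110,30),(85,255,255)); ORANGE=((5,150,90),(17,255,255)); YEL=((20,110,90),(35,255,255)); RED=((174,130,80),(180,255,255))
E
python3 - <<'E'
from h import *
T=dict(np.load("top0.npz")); S=dict(np.load("side0.npz"))
r=lambda a:np.round(a,1).tolist()
# pack
g=big(mask(T,*GREEN,(320,185,40,30))); q=cv2.minAreaRect(g); print("green",q,r(onz(T,q[0],37)))
for b in cv2.boxPoints(q): print("  ",r(onz(T,b,37)))
# rails
m=mask(T,*BLUE,(300,155,80,85)); cs=sorted(cv2.findContours(m,0,1)[0],key=cv2.contourArea)[-2:]
for c in cs:
    rc=cv2.minAreaRect(c); bp=cv2.boxPoints(rc); print("rail",[r(onz(T,b,44)) for b in bp])
# yellow
for box in ((335,165,40,25),(305,210,45,30)):
    q=cv2.minAreaRect(big(mask(T,*YEL,box))); print("yel",q,r(onz(T,q[0],37)))
# rest plate
for n,c,box in(("T",T,(245,140,30,25)),("S",S,(228,165,20,20))):
    cn=big(mask(c,*BLUE,box)); print(n,"rest",quad(cn).tolist(),cv2.contourArea(cn),r(cv2.minAreaRect(cn)[0]))
# trigger
for n,c,box in(("T",T,(195,145,20,25)),("S",S,(195,185,20,25))):
    cn=big(mask(c,*ORANGE,box)); print(n,"trig",quad(cn).tolist(),cv2.minAreaRect(cn))
for n,c,box in(("T",T,(175,170,25,15)),("S",S,(200,205,15,20))):
    h=cv2.cvtColor(c["image"],cv2.COLOR_RGB2HSV); m=mask(c,(0,130,60),(4,255,255),box)|mask(c,*RED,box); cn=big(m); print(n,"gripend",cv2.minAreaRect(cn),quad(cn).tolist())
# base
m=mask(T,(0,0,165),(180,40,255),(175,115,110,85)); cn=big(m); print("base",quad(cn).tolist(),[r(onz(T,p,10)) for p in quad(cn)])
m=mask(S,(0,0,175),(180,40,255),(175,160,100,75)); cn=big(m); print("baseS",quad(cn).tolist(),[r(onz(S,p,10)) for p in quad(cn)])
# rack
m=mask(T,(0,0,0),(180,255,95),(93,170,66,66)); e=cv2.fitEllipse(cv2.convexHull(big(m))); print("rack",e,r(onz(T,e[0],8)))
m=mask(S,(0,0,0),(180,255,110),(145,250,62,60)); e=cv2.fitEllipse(cv2.convexHull(big(m))); print("rackS",e,r(onz(S,e[0],8)))
m=mask(T,(0,0,150),(180,45,255),(110,175,35,55))
for c in cv2.findContours(m,0,1)[0]:
    if cv2.contourArea(c)>2: print("white",cv2.minAreaRect(c))
cn=big(mask(T,*YEL,(95,190,40,40))); q=cv2.minAreaRect(cn); print("yc",q,r(onz(T,q[0],64)))
E
```

```text
green ((339.0000305175781, 200.50001525878906), (15.652474403381348, 11.627553939819336), 26.56505012512207) [446.3, -321.1, 37.0]
   [442.3, -293.8, 37.0]
   [471.3, -309.8, 37.0]
   [450.3, -348.3, 37.0]
   [421.3, -332.3, 37.0]
rail [[350.6, -297.3, 44.0], [520.4, -384.6, 44.0], [517.6, -390.2, 44.0], [347.8, -302.8, 44.0]]
rail [[379.9, -240.3, 44.0], [549.9, -328.4, 44.0], [547.2, -333.8, 44.0], [377.3, -245.6, 44.0]]
yel ((349.8999938964844, 177.6999969482422), (15.652474403381348, 12.074766159057617), 26.56505012512207) [510.1, -354.9, 37.0]
yel ((328.637939453125, 223.34483337402344), (15.625468254089355, 12.21150016784668), 23.198589324951172) [382.8, -289.1, 37.0]
T rest [[251, 145], [267, 147], [266, 155], [251, 154]] 155.0 [258.8, 150.6]
S rest [[243, 170], [235, 179], [230, 175], [240, 167]] 73.0 [237.2, 173.3]
T trig [[204, 151], [205, 154], [201, 166], [200, 161]] ((202.28822326660156, 158.45294189453125), (3.362422227859497, 15.293599128723145), 12.52880859375)
S trig [[204, 194], [208, 197], [209, 203], [203, 196]] ((206.8658447265625, 198.20730590820312), (10.151294
[... 710 characters left out ...]
.3, 8.0]
rackS ((176.39785766601562, 278.6462097167969), (44.47012710571289, 54.224998474121094), 71.41162872314453) [450.8, 297.0, 8.0]
white ((113.94119262695312, 221.73532104492188), (8.48874568939209, 1.4552137851715088), 14.03624439239502)
white ((118.058837890625, 202.26470947265625), (10.429031372070312, 1.4552137851715088), 14.03624439239502)
white ((124.26470947265625, 193.94117736816406), (11.641709327697754, 7.518604278564453), 14.03624439239502)
white ((123.52943420410156, 183.38235473632812), (11.399173736572266, 1.4552137851715088), 14.03624439239502)
yc ((114.91765594482422, 211.87059020996094), (15.835925102233887, 13.015828132629395), 12.528807640075684) [431.5, 304.8, 64.0]
```

```bash
python3 - <<'E'
from h import *
T=dict(np.load("top0.npz")); S=dict(np.load("side0.npz"))
r=lambda a:np.round(a,1).tolist()
c,s=np.cos,np.sin
def base(psi,o):
    xs=np.array([c(psi),s(psi),0]); ys=np.array([-s(psi),c(psi),0]); O=np.array([*o,0.])
    return lambda x,y,z:O+xs*x+ys*y+np.array([0,0,z])
f=base(np.radians(-14.4),(585.5,-9.5))
for n,p in dict(rest=(30,-85,85),up_r=(45,-85-18.1,85+8.5),up_l=(15,-85-18.1,85+8.5),low_r=(45,-85+26,85-11),low_l=(15,-59,74),basec=(75,-135,10),basec2=(-75,-135,10),basec3=(-75,135,10)).items():
    print(n,r(f(*p)),"T",r(proj(T,f(*p))),"S",r(proj(S,f(*p))))
# plate triangulation: T quad vs S quad
t=np.array([[251,145],[267,147],[266,155],[251,154]]); sd=np.array([[235,179],[230,175],[240,167],[243,170]])
print("rest centre tri",[np.round(v,1) for v in tri(T,(258.8,150.0),S,(236.9,172.9))])
# trigger tip & body
print("trig tri",[np.round(v,1) for v in tri(T,(202.3,158.5),S,(206.9,198.2))])
print("grip end tri",[np.round(v,1) for v in tri(T,(185,178.6),S,(206.5,216))])
for nm,uv,z in(("trig ctr",(202.3,158.5),89),("trig top",(204.5,151),89),("trig tip",(201,166),89),("gripend",(185,178.6),95)):
    w=onz(T,uv,z)-f(0,0,0); psi=np.radians(-14.4); print(nm,r(w[:2]),"scanner frame",round(w[0]*c(psi)+w[1]*s(psi),1),round(-w[0]*s(psi)+w[1]*c(psi),1))
# rack
for nm,uv,z in(("ch-",(113.9,221.7),77),("ch0",(118.1,202.3),77),("ch+",(123.5,183.4),77),("floor",(124.26,193.94),45)): print(nm,r(onz(T,uv,z)))
m=mask(S,(0,0,165),(180,45,255),(150,240,50,70))
for k in cv2.findContours(m,0,1)[0]:
    if cv2.contourArea(k)>2: print("Swhite",cv2.minAreaRect(k),quad(k).tolist())
E
```

```text
rest [593.4, -99.3, 85.0] T [258.9, 148.2] S [236.2, 171.5]
up_r [603.4, -120.6, 93.5] T [266.5, 143.8] S [238.5, 165.3]
up_l [574.4, -113.1, 93.5] T [264.1, 154.4] S [242.9, 170.2]
low_r [614.4, -77.8, 74.0] T [250.9, 141.8] S [227.6, 174.2]
low_l [585.4, -70.4, 74.0] T [248.5, 152.2] S [232.0, 179.2]
basec [624.6, -158.9, 10.0] T [279.1, 142.1] S [242.7, 174.7]
basec2 [479.3, -121.6, 10.0] T [267.9, 191.9] S [265.0, 199.6]
basec3 [546.4, 139.9, 10.0] T [177.5, 171.7] S [194.9, 231.9]
rest centre tri [array([589.4, -98.8,  81.4]), np.float64(0.6)]
trig tri [array([569.8,  56.8,  87.3]), np.float64(1.1)]
grip end tri [array([517. , 106.5,  81.3]), np.float64(2.2)]
trig ctr [-16.5, 65.7] scanner frame -32.3 59.6
trig top [4.1, 59.3] scanner frame -10.8 58.5
trig tip [-37.1, 69.7] scanner frame -53.2 58.3
gripend [-71.2, 112.9] scanner frame -97.0 91.7
ch- [403.9, 303.2, 77.0]
ch0 [456.8, 291.6, 77.0]
ch+ [508.6, 276.6, 77.0]
floor [482.5, 284.7, 45.0]
Swhite ((174.5, 299.5), (49.0, 19.0), 0.0) [[199, 291], [199, 309], [150, 309], [150, 290]]
Swhite ((181.0, 276.0000305175781), (1.7888542413711548, 11.627553939819336), 63.43495178222656) [[186, 273], [185, 275], [176, 279], [177, 277]]
Swhite ((174.80001831054688, 273.10003662109375), (3.5777084827423096, 5.81377649307251), 63.43495178222656) [[178, 273], [175, 275], [172, 274], [175, 271]]
Swhite ((171.33438110351562, 261.363037109375), (5.746225833892822, 14.764607429504395), 61.38954162597656) [[179, 260], [167, 267], [164, 263], [173, 258]]
Swhite ((174.5, 255.5), (31.0, 49.0), 90.0) [[199, 240], [199, 261], [150, 271], [150, 240]]
```

```bash
cat >> h.py <<'E'
def fine(c,box,lo,hi,k=8):
    x,y,w,h=box; im=cv2.resize(c["image"][y:y+h,x:x+w],None,fx=k,fy=k,interpolation=cv2.INTER_CUBIC)
    cn=big(cv2.inRange(cv2.cvtColor(im,cv2.COLOR_RGB2HSV),np.array(lo),np.array(hi))).astype(float)
    return ((cn+.5)/k-.5+[x,y]).astype(np.float32)
def cen(cn): m=cv2.moments(cn); return m["m10"]/m["m00"],m["m01"]/m["m00"]
E
python3 - <<'E'
from h import *
T=dict(np.load("top0.npz")); S=dict(np.load("side0.npz"))
r=lambda a:np.round(a,1).tolist()
a=fine(T,(243,138,32,26),(100,110,40),(130,255,255)); b=fine(S,(226,163,22,20),(100,110,40),(130,255,255))
print("rest T",quad(a).tolist(),cen(a)); print("rest S",quad(b).tolist(),cen(b)); print(tri(T,cen(a),S,cen(b)))
qa,qb=quad(a),quad(b)
for p in qa: print([ (r(q),r(tri(T,p,S,q)[0]),round(float(tri(T,p,S,q)[1]),1)) for q in qb if tri(T,p,S,q)[1]<5])
# base edges: lines from white contour
w=fine(T,(175,115,115,85),(0,0,160),(180,40,255),6)[:,0]
right=w[(w[:,0]>266)&(w[:,1]>150)&(w[:,1]<184)&(w[:,0]>270-(w[:,1]-190)*.2)]
bot=w[(w[:,1]>174)&(w[:,0]>208)&(w[:,0]<262)]
for n,P in(("right",right),("bot",bot)):
    vx,vy,x0,y0=cv2.fitLine(P,cv2.DIST_HUBER,0,.01,.01).ravel(); A=onz(T,(x0,y0),10);B=onz(T,(x0+20*vx,y0+20*vy),10);d=B-A
    print(n,len(P),r((x0,y0,vx*100,vy*100)),r(A),np.degrees(np.arctan2(d[1],d[0])))
w=fine(S,(170,155,110,85),(0,0,175),(180,40,255),6); print("base S",[ (r(p),r(onz(S,p,10))) for p in quad(w)])
t=fine(T,(192,140,24,32),(3,130,80),(17,255,255)); u=fine(S,(195,183,22,26),(3,130,80),(17,255,255))
print("trig",cv2.minAreaRect(t),cen(t),cv2.minAreaRect(u),cen(u),tri(T,cen(t),S,cen(u)))
for box,z in(((290+20,155,60,85),44),): 
    g=fine(T,(322,187,36,28),*GREEN); print("green",cv2.minAreaRect(g),[r(onz(T,p,37)) for p in cv2.boxPoints(cv2.minAreaRect(g))])
f=fine(T,(113,186,22,15),(0,0,150),(180,50,255)); print("floor",cv2.minAreaRect(f),r(onz(T,cv2.minAreaRect(f)[0],45)))
f2=fine(S,(164,266,18,16),(0,0,165),(180,50,255)); print("floorS",cv2.minAreaRect(f2)[0]); print(tri(T,cv2.minAreaRect(f)[0],S,cv2.minAreaRect(f2)[0]))
E
```

```text
rest T [[250.9375, 144.5625], [267.5625, 146.6875], [265.9375, 155.9375], [249.5625, 153.5625]] (258.6215740001183, 150.4532433291918)
rest S [[240.3125, 167.0625], [243.6875, 171.4375], [233.1875, 178.8125], [229.4375, 174.5625]] (236.97466516488902, 173.29733281230844)
(array([588.41901552, -98.21093649,  80.51756052]), np.float64(0.7792030526180501))
[([229.39999389648438, 174.60000610351562], [605.6, -77.8, 77.7], 0.5)]
[([240.3000030517578, 167.10000610351562], [596.7, -123.0, 87.9], 0.7)]
[([243.6999969482422, 171.39999389648438], [572.5, -117.0, 86.3], 3.4)]
[([233.1999969482422, 178.8000030517578], [581.3, -72.9, 76.6], 0.9)]
right 106 [275.3999938964844, 164.1999969482422, 20.399999618530273, -97.9000015258789] [559.6, -145.9, 10.0] -13.561064852897978
bot 324 [235.0, 183.8000030517578, 97.9000015258789, 20.600000381469727] [505.7, -26.9, 10.0] -103.68946359048113
base S [([279.3999938964844, 154.60000610351562], [601.5, -334.3, 10.0]), ([277.8999938964844, 239.39999389648438], [329.0, -19.6, 10.0]), ([169.60000610351562, 239.39999389648438], [581.8, 215.7, 10.0]), ([169.600
[... 193 characters left out ...]
677252252252) ((206.39532470703125, 197.49745178222656), (14.392435073852539, 4.24050235748291), 51.842769622802734) (206.06496059604927, 197.63637810585723) (array([570.84455167,  57.46726637,  89.22675052]), np.float64(3.775796939381286))
green ((339.1018981933594, 200.36842346191406), (16.38812828063965, 11.714444160461426), 24.498573303222656) [[442.0, -293.3, 37.0], [471.8, -308.3, 37.0], [451.3, -349.5, 37.0], [421.5, -334.4, 37.0]]
floor ((124.25366973876953, 193.7977752685547), (12.005515098571777, 7.821774959564209), 14.03624439239502) [482.9, 284.7, 45.0]
floorS (174.98451232910156, 272.977783203125)
(array([479.54172608, 290.7510982 ,   6.15857325]), np.float64(18.58124006676193))
```

The blue plate triangulates to about (590,-101,84), and the scanner base gives yaw -13.6°. The pack is at about (449,-316) and its length points 62.7° in the world. I'll write a planner helper and then move.

```bash
cat >> h.py <<'E'
from scipy.spatial.transform import Rotation as Ro
def Rdown(yaw,tilt=0,axis=(1,0,0)):
    "tool down with yaw (deg), then tilted by tilt deg about a world axis"
    return Ro.from_rotvec(np.radians(tilt)*np.array(axis,float))*Ro.from_euler("xyz",[180,0,yaw],degrees=True)
def plan(pos,R,N=None,frm=None):
    "tool-axis share per row, N equal rows from the present (or given) pose to the goal; prints it"
    if frm is None:
        s=manip.read_state(); frm=(s["eef_pos"],Ro.from_euler("xyz",s["eef_rot"]))
    p0,R0=frm; rel=R0.inv()*R; w=rel.as_rotvec(); p=R0.inv().apply(np.asarray(pos,float)-p0)
    if N is None: N=int(np.ceil(max(np.abs(w).max()/np.radians(9.5),np.linalg.norm(p)/38,1)))
    A=sum(Ro.from_rotvec(w/N*k).as_matrix() for k in range(N)); d=np.linalg.solve(A,p)/40; a=np.degrees(w)/N/10
    print(N,"rows:",dict(zip(("dx","dy","dz","ax","ay","az"),np.round(np.r_[d,a],3).tolist()))); return (np.asarray(pos,float),R)
E
python3 - <<'E'
from h import *
f=plan((449,-316,118),Rdown(62.8)); plan((449,-316,28.5),Rdown(62.8),frm=f)
E
```

```text
10 rows: {'dx': 0.89, 'dy': 0.025, 'dz': 0.237, 'ax': -0.001, 'ay': -0.0, 'az': -0.448}
3 rows: {'dx': 0.0, 'dy': -0.0, 'dz': 0.746, 'ax': 0.0, 'ay': 0.0, 'az': 0.0}
```

jog_arm([
  {"dx":0.89,"dy":0.025,"dz":0.237,"az":-0.448,"gripper":0.36},
  {"dx":0.89,"dy":0.025,"dz":0.237,"az":-0.448,"gripper":0.36},
  {"dx":0.89,"dy":0.025,"dz":0.237,"az":-0.448,"gripper":0.36},
  {"dx":0.89,"dy":0.025,"dz":0.237,"az":-0.448,"gripper":0.36},
  {"dx":0.89,"dy":0.025,"dz":0.237,"az":-0.448,"gripper":0.36},
  {"dx":0.89,"dy":0.025,"dz":0.237,"az":-0.448,"gripper":0.36},
  {"dx":0.89,"dy":0.025,"dz":0.237,"az":-0.448,"gripper":0.36},
  {"dx":0.89,"dy":0.025,"dz":0.237,"az":-0.448,"gripper":0.36},
  {"dx":0.89,"dy":0.025,"dz":0.237,"az":-0.448,"gripper":0.36},
  {"dx":0.89,"dy":0.025,"dz":0.237,"az":-0.448,"gripper":0.36},
], squeeze=15)

```text
schema error: expected keys dx, dy, dz, ax, ay, az, gripper
```

```bash
python3 - <<'E'
from h import *
print({k:np.round(v,3) for k,v in manip.read_state().items() if k in("clock","eef_pos","eef_rot","finger_gap","joints")})
for n in("side","top"):
    c=cams.camera(n); np.savez(f"{n}1.npz",**c)
T=dict(np.load("top1.npz")); S=dict(np.load("side1.npz"))
a=cv2.resize(S["image"][120:270,230:380],(400,400),interpolation=cv2.INTER_CUBIC)
b=cv2.resize(T["image"][140:240,280:380],(400,400),interpolation=cv2.INTER_CUBIC)
cv2.imwrite("pics/c1.png",np.hstack([a,b])[:,:,::-1])
E
```

```text
{'clock': np.float64(0.1), 'joints': array([-1.323,  0.3  ,  1.521, -0.   ,  1.321, -0.067]), 'eef_pos': array([ 170.215, -522.779,  212.968]), 'eef_rot': array([-3.141, -0.   ,  0.315]), 'finger_gap': np.float64(93.694)}
```

View pics/c1.png

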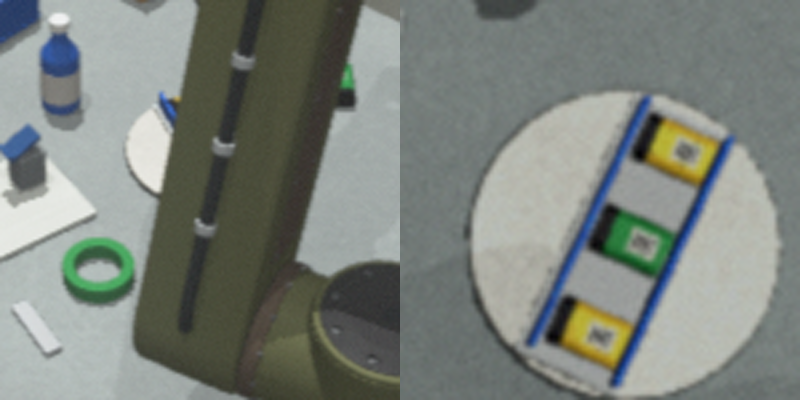

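The call was refused because every row needs all seven keys. The picture shows the arm unmoved, still hiding the tray in the side view.

jog_arm([
  {"dx":0.89,"dy":0.025,"dz":0.237,"ax":0,"ay":0,"az":-0.448,"gripper":0.36},
  {"dx":0.89,"dy":0.025,"dz":0.237,"ax":0,"ay":0,"az":-0.448,"gripper":0.36},
  {"dx":0.89,"dy":0.025,"dz":0.237,"ax":0,"ay":0,"az":-0.448,"gripper":0.36},
  {"dx":0.89,"dy":0.025,"dz":0.237,"ax":0,"ay":0,"az":-0.448,"gripper":0.36},
  {"dx":0.89,"dy":0.025,"dz":0.237,"ax":0,"ay":0,"az":-0.448,"gripper":0.36},
  {"dx":0.89,"dy":0.025,"dz":0.237,"ax":0,"ay":0,"az":-0.448,"gripper":0.36},
  {"dx":0.89,"dy":0.025,"dz":0.237,"ax":0,"ay":0,"az":-0.448,"gripper":0.36},
  {"dx":0.89,"dy":0.025,"dz":0.237,"ax":0,"ay":0,"az":-0.448,"gripper":0.36},
  {"dx":0.89,"dy":0.025,"dz":0.237,"ax":0,"ay":0,"az":-0.448,"gripper":0.36},
  {"dx":0.89,"dy":0.025,"dz":0.237,"ax":0,"ay":0,"az":-0.448,"gripper":0.36},
], squeeze=15)

```text
clock: 1.45
eef_pos: [449.7, -315.0, 118.2]
eef_rot: [-3.141, -0.0, 1.099]
wrist_force: [-0.1, 0.2, -0.3]
finger_gap: 60.2
finger_force: 0.0
```

```bash
python3 - <<'E'
from h import *
print({k:np.round(v,3) for k,v in manip.read_state().items() if k in("clock","eef_pos","eef_rot","finger_gap","joints")})
for n in("side","top"):
    c=cams.camera(n); np.savez(f"{n}1.npz",**c)
T=dict(np.load("top1.npz")); S=dict(np.load("side1.npz"))
print(proj(T,(449,-316,37)),proj(S,(449,-316,37)))
a=cv2.resize(S["image"][120:220,240:340],(400,400),interpolation=cv2.INTER_CUBIC)
b=cv2.resize(T["image"][140:240,280:380],(400,400),interpolation=cv2.INTER_CUBIC)
cv2.imwrite("pics/c2.png",np.hstack([a,b])[:,:,::-1])
E
```

```text
{'clock': np.float64(1.45), 'joints': array([-0.678,  0.394,  1.628,  0.   ,  1.12 , -0.206]), 'eef_pos': array([ 449.711, -315.005,  118.196]), 'eef_rot': array([-3.141, -0.   ,  1.099]), 'finger_gap': np.float64(60.222)}
[337.15686669 199.58658282] [308.05223461 170.07374018]
```

View pics/c2.png

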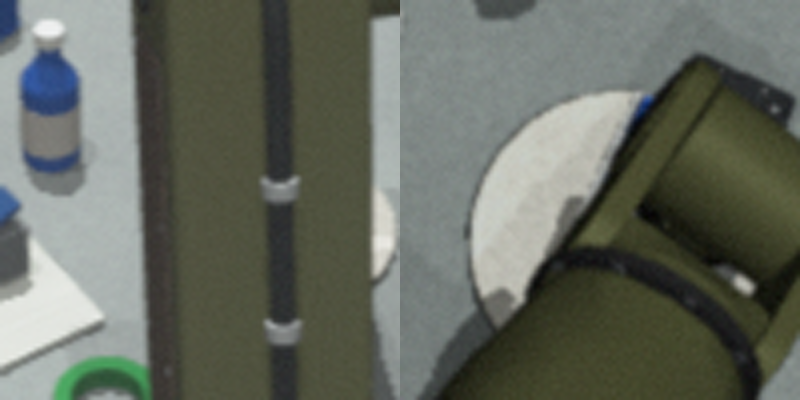

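Picture: the arm hides the tray in both views. The tray position is already known, so I'll go down.

jog_arm([
  {"dx":-0.07,"dy":0,"dz":0.9,"ax":0,"ay":0,"az":0,"gripper":0.36},
  {"dx":0,"dy":0,"dz":0.9,"ax":0,"ay":0,"az":0,"gripper":0.36},
  {"dx":0,"dy":0,"dz":0.24,"ax":0,"ay":0,"az":0,"gripper":0.36},
  {"dx":0,"dy":0,"dz":0.2,"ax":0,"ay":0,"az":0,"gripper":0.36},
  {"dx":0,"dy":0,"dz":0,"ax":0,"ay":0,"az":0,"gripper":0.36},
])

```text
clock: 2.17
eef_pos: [448.0, -318.8, 29.6]
eef_rot: [3.141, 0.0, 1.096]
wrist_force: [0.3, 0.2, -0.2]
finger_gap: 60.4
finger_force: 0.0
```

jog_arm([
  {"dx":0,"dy":0,"dz":0,"ax":0,"ay":0,"az":0,"gripper":0.8},
  {"dx":0,"dy":0,"dz":0,"ax":0,"ay":0,"az":0,"gripper":0.8},
  {"dx":0,"dy":0,"dz":0,"ax":0,"ay":0,"az":0,"gripper":0.8},
  {"dx":0,"dy":0,"dz":0,"ax":0,"ay":0,"az":0,"gripper":0.8},
], squeeze=15)

```text
clock: 2.68
eef_pos: [448.0, -318.6, 29.5]
eef_rot: [3.141, 0.0, 1.097]
wrist_force: [-0.8, 0.0, 5.5]
finger_gap: 36.8
finger_force: 15.0
```

jog_arm([
  {"dx":0,"dy":0,"dz":-0.4,"ax":0,"ay":0,"az":0,"gripper":0.8},
  {"dx":0,"dy":0,"dz":-0.9,"ax":0,"ay":0,"az":0,"gripper":0.8},
  {"dx":0,"dy":0,"dz":-0.95,"ax":0,"ay":0,"az":0,"gripper":0.8},
  {"dx":0,"dy":0,"dz":-0.95,"ax":0,"ay":0,"az":0,"gripper":0.8},
  {"dx":0,"dy":0,"dz":-0.5,"ax":0,"ay":0,"az":0,"gripper":0.8},
])

```text
clock: 3.3
eef_pos: [448.1, -318.7, 180.1]
eef_rot: [3.139, 0.001, 1.097]
wrist_force: [-0.9, 1.0, -0.8]
finger_gap: 37.0
finger_force: 15.0
```

```bash
cat >> h.py <<'E'
PSI=-13.6; XS=np.array([np.cos(np.radians(PSI)),np.sin(np.radians(PSI)),0]); YS=np.array([-XS[1],XS[0],0]); ZW=np.array([0,0,1.])
ORG=np.array([584,-12.5,0]); REST=np.array([591.5,-101.5,84.5])
RZ=np.cos(np.radians(25))*ZW+np.sin(np.radians(25))*YS; RY=np.cos(np.radians(25))*YS-np.sin(np.radians(25))*ZW
def frame(z,x): # tool rotation with tool z,x axes
    return Ro.from_matrix(np.c_[x,np.cross(z,x),z])
RW=frame(-RZ,RY)   # width grip on the rest, tool x down the slope
E
python3 - <<'E'
from h import *
print(manip.read_state()["eef_pos"],manip.read_state()["finger_gap"])
for h in (70,):
    f=plan(REST+RZ*(11.5+h)-RY*10,RW); plan(REST+RZ*(11.5+15)-RY*6,RW,frm=f)
E
```

```text
[ 448.0784489  -318.68349314  180.12726144] 36.95685497714919
8 rows: {'dx': 0.877, 'dy': 0.161, 'dz': -0.112, 'ax': -0.035, 'ay': -0.31, 'az': -0.167}
2 rows: {'dx': 0.05, 'dy': 0.0, 'dz': 0.688, 'ax': 0.0, 'ay': 0.0, 'az': 0.0}
```

jog_arm([
  {"dx":0.877,"dy":0.161,"dz":-0.112,"ax":-0.035,"ay":-0.31,"az":-0.167,"gripper":0.8},
  {"dx":0.877,"dy":0.161,"dz":-0.112,"ax":-0.035,"ay":-0.31,"az":-0.167,"gripper":0.8},
  {"dx":0.877,"dy":0.161,"dz":-0.112,"ax":-0.035,"ay":-0.31,"az":-0.167,"gripper":0.8},
  {"dx":0.877,"dy":0.161,"dz":-0.112,"ax":-0.035,"ay":-0.31,"az":-0.167,"gripper":0.8},
  {"dx":0.877,"dy":0.161,"dz":-0.112,"ax":-0.035,"ay":-0.31,"az":-0.167,"gripper":0.8},
  {"dx":0.877,"dy":0.161,"dz":-0.112,"ax":-0.035,"ay":-0.31,"az":-0.167,"gripper":0.8},
  {"dx":0.877,"dy":0.161,"dz":-0.112,"ax":-0.035,"ay":-0.31,"az":-0.167,"gripper":0.8},
  {"dx":0.877,"dy":0.161,"dz":-0.112,"ax":-0.035,"ay":-0.31,"az":-0.167,"gripper":0.8},
  {"dx":0,"dy":0,"dz":0,"ax":0,"ay":0,"az":0,"gripper":0.8},
])

```text
clock: 4.42
eef_pos: [597.6, -74.2, 159.2]
eef_rot: [-3.137, 0.435, 1.338]
wrist_force: [-0.1, -0.9, -0.4]
finger_gap: 37.1
finger_force: 15.0
```

```bash
python3 - <<'E'
from h import *
plan(REST+RZ*(11.5+20)-RY*6,RW)
for n in("side","top"):
    c=cams.camera(n); np.savez(f"{n}2.npz",**c)
T=dict(np.load("top2.npz")); S=dict(np.load("side2.npz"))
a=cv2.resize(S["image"][130:210,185:265],(400,400),interpolation=cv2.INTER_CUBIC)
b=cv2.resize(T["image"][105:185,210:290],(400,400),interpolation=cv2.INTER_CUBIC)
cv2.imwrite("pics/c3.png",np.hstack([a,b])[:,:,::-1])
E
```

```text
2 rows: {'dx': 0.002, 'dy': 0.008, 'dz': 0.6, 'ax': -0.007, 'ay': -0.003, 'az': 0.012}
```

View pics/c3.png

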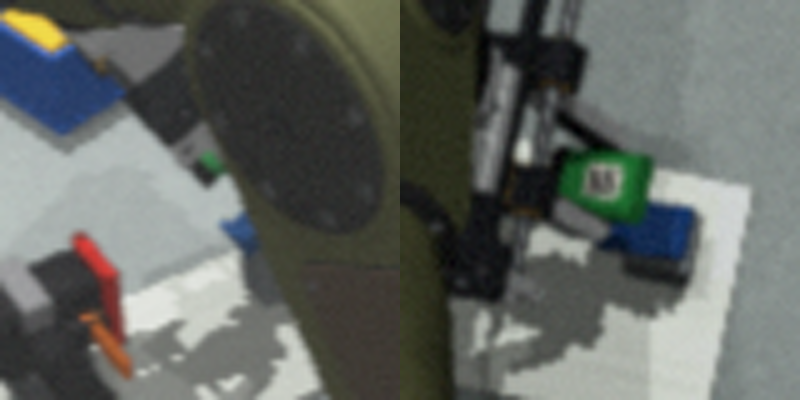

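```bash
python3 - <<'E'
from h import *
T=dict(np.load("top2.npz")); s=manip.read_state(); p=s["eef_pos"]; R=Ro.from_euler("xyz",s["eef_rot"]).as_matrix(); x,y,z=R.T
top=p-7.5*z
print("label centre pred",proj(T,top))
for a,b in((-26,-18.5),(-26,18.5),(16,18.5),(16,-18.5)): print("top corner",a,b,proj(T,top+a*x+b*y))
g=fine(T,(238,128,50,26),*GREEN); print("green",quad(g).tolist(),cen(g))
w=fine(T,(244,134,14,14),(0,0,110),(180,70,255)); print("label",cen(w),cv2.contourArea(w))
b=fine(T,(243,138,32,26),(100,110,40),(130,255,255)); print("plate vis",quad(b).tolist())
for q in((-15,-20),(15,-20),(15,26),(-15,26)): print("plate pred",q,proj(T,REST+q[0]*XS+q[1]*RY))
E
```

```text
label centre pred [248.54750738 140.50988596]
top corner -26 -18.5 [256.01701748 148.51062783]
top corner -26 18.5 [259.03791503 134.41910286]
top corner 16 18.5 [244.6165474 133.0234107]
top corner 16 -18.5 [241.60609509 146.8725709 ]
green [[243.1875, 134.9375], [259.1875, 136.1875], [257.5625, 148.6875], [240.9375, 142.9375]] (250.92363529164814, 141.19979503136267)
label (251.48620675176352, 140.33570568805285) 23.2578125
plate vis [[267.9375, 147.3125], [265.1875, 156.4375], [249.9375, 153.8125], [259.5625, 145.4375]]
plate pred (-15, -20) [265.04650459 154.9856515 ]
plate pred (15, -20) [267.29905132 144.35641024]
plate pred (15, 26) [252.51108583 142.76425389]
plate pred (-15, 26) [250.26691365 153.20672718]
```

```bash
sed -i 's/REST=np.array(\[.*\])/REST=np.array([588.5,-101.5,84.5])/' h.py; python3 - <<'E'
from h import *
f=plan(REST+RZ*(11.5+6)-RY*5,RW,3)
E
```

```text
3 rows: {'dx': 0.026, 'dy': -0.021, 'dz': 0.519, 'ax': -0.004, 'ay': -0.004, 'az': 0.001}
```

jog_arm([
  {"dx":0.026,"dy":-0.021,"dz":0.519,"ax":0,"ay":0,"az":0,"gripper":0.8},
  {"dx":0.026,"dy":-0.021,"dz":0.519,"ax":0,"ay":0,"az":0,"gripper":0.8},
  {"dx":0.026,"dy":-0.021,"dz":0.519,"ax":0,"ay":0,"az":0,"gripper":0.8},
  {"dx":0,"dy":0,"dz":0,"ax":0,"ay":0,"az":0,"gripper":0.8},
])

```text
clock: 5.03
eef_pos: [588.3, -100.2, 101.7]
eef_rot: [-3.137, 0.435, 1.332]
wrist_force: [0.8, -0.4, -0.5]
finger_gap: 36.6
finger_force: 15.0
```

jog_arm([
  {"dx":0,"dy":0,"dz":0.06,"ax":0,"ay":0,"az":0,"gripper":0.8},
  {"dx":0,"dy":0,"dz":0,"ax":0,"ay":0,"az":0,"gripper":0.8},
])

```text
clock: 5.28
eef_pos: [589.2, -99.8, 100.6]
eef_rot: [-3.14, 0.434, 1.333]
wrist_force: [0.0, -0.0, -0.5]
finger_gap: 37.0
finger_force: 15.0
```

```bash
python3 - <<'E'
from h import *
f=plan(REST+RZ*(11.5)-RY*0,RW,1)
for n in("side","top"):
    c=cams.camera(n); np.savez(f"{n}3.npz",**c)
T=dict(np.load("top3.npz")); S=dict(np.load("side3.npz"))
a=cv2.resize(S["image"][140:200,205:265],(400,400),interpolation=cv2.INTER_CUBIC)
b=cv2.resize(T["image"][120:180,225:285],(400,400),interpolation=cv2.INTER_CUBIC)
cv2.imwrite("pics/c4.png",np.hstack([a,b])[:,:,::-1])
E
```

```text
1 rows: {'dx': 0.13, 'dy': -0.008, 'dz': 0.097, 'ax': -0.008, 'ay': -0.012, 'az': 0.0}
```

View pics/c4.png

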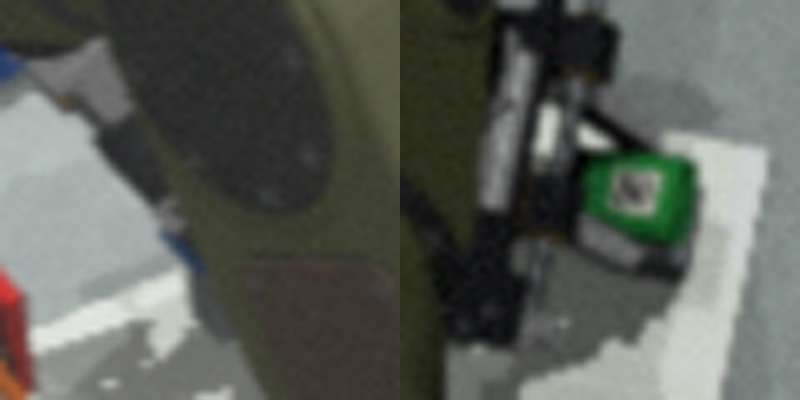

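The top view shows the pack directly over the plate, with its upper end at crop (690,165)-(690,240). I'll lower it gently, watching the force.

jog_arm([
  {"dx":0,"dy":0,"dz":0.05,"ax":0,"ay":0,"az":0,"gripper":0.8},
  {"dx":0,"dy":0,"dz":0,"ax":0,"ay":0,"az":0,"gripper":0.8},
])

```text
clock: 5.62
eef_pos: [588.7, -100.5, 97.8]
eef_rot: [-3.139, 0.435, 1.334]
wrist_force: [-0.5, 0.5, -0.1]
finger_gap: 36.5
finger_force: 15.0
```

jog_arm([
  {"dx":0,"dy":0,"dz":0.04,"ax":0,"ay":0,"az":0,"gripper":0.8},
  {"dx":0,"dy":0,"dz":0,"ax":0,"ay":0,"az":0,"gripper":0.8},
])

```text
clock: 5.88
eef_pos: [588.6, -101.2, 96.4]
eef_rot: [-3.139, 0.435, 1.334]
wrist_force: [-0.3, -0.5, -0.1]
finger_gap: 36.6
finger_force: 15.0
```

jog_arm([
  {"dx":0,"dy":0,"dz":0.03,"ax":0,"ay":0,"az":0,"gripper":0.8},
  {"dx":0,"dy":0,"dz":0,"ax":0,"ay":0,"az":0,"gripper":0.8},
])

```text
clock: 6.12
eef_pos: [588.6, -101.3, 96.2]
eef_rot: [-3.139, 0.434, 1.334]
wrist_force: [-3.2, 5.5, 8.1]
finger_gap: 36.7
finger_force: 15.0
```

jog_arm([
  {"dx":0,"dy":0,"dz":0.02,"ax":0,"ay":0,"az":0,"gripper":0.8},
  {"dx":0,"dy":0,"dz":0,"ax":0,"ay":0,"az":0,"gripper":0.8},
])

```text
clock: 6.38
eef_pos: [588.6, -101.3, 96.2]
eef_rot: [-3.14, 0.434, 1.334]
wrist_force: [-6.0, 8.3, 14.7]
finger_gap: 37.0
finger_force: 15.0
```

jog_arm([
  {"dx":0.03,"dy":0,"dz":-0.03,"ax":0,"ay":0,"az":0,"gripper":0.8},
  {"dx":0.03,"dy":0,"dz":0,"ax":0,"ay":0,"az":0,"gripper":0.8},
  {"dx":0,"dy":0,"dz":0,"ax":0,"ay":0,"az":0,"gripper":0.8},
])

```text
clock: 6.75
eef_pos: [589.0, -100.1, 95.6]
eef_rot: [-3.139, 0.436, 1.334]
wrist_force: [-4.5, -2.6, 8.8]
finger_gap: 37.0
finger_force: 15.0
```

jog_arm([
  {"dx":0.04,"dy":0,"dz":0,"ax":0,"ay":0,"az":0,"gripper":0.8},
  {"dx":0,"dy":0,"dz":0,"ax":0,"ay":0,"az":0,"gripper":0.8},
])

```text
clock: 7.0
eef_pos: [589.0, -99.8, 95.5]
eef_rot: [-3.139, 0.438, 1.333]
wrist_force: [-6.9, -9.2, 13.6]
finger_gap: 36.9
finger_force: 15.0
```

jog_arm([
  {"dx":0.04,"dy":0,"dz":0,"ax":0,"ay":0,"az":0,"gripper":0.8},
  {"dx":0,"dy":0,"dz":0,"ax":0,"ay":0,"az":0,"gripper":0.8},
])

```text
clock: 7.25
eef_pos: [589.2, -98.9, 95.0]
eef_rot: [-3.139, 0.439, 1.333]
wrist_force: [-7.9, -12.9, 14.2]
finger_gap: 36.7
finger_force: 15.0
```

The pack is against the lip, with about 19 N along the slope. I'll relax and release.

jog_arm([
  {"dx":-0.04,"dy":0,"dz":-0.02,"ax":0,"ay":0,"az":0,"gripper":0.8},
  {"dx":0,"dy":0,"dz":0,"ax":0,"ay":0,"az":0,"gripper":0.36},
  {"dx":0,"dy":0,"dz":0,"ax":0,"ay":0,"az":0,"gripper":0.36},
  {"dx":0,"dy":0,"dz":0,"ax":0,"ay":0,"az":0,"gripper":0.36},
  {"dx":0,"dy":0,"dz":-0.6,"ax":0,"ay":0,"az":0,"gripper":0.36},
  {"dx":0,"dy":0,"dz":-1,"ax":0,"ay":0,"az":0,"gripper":0.2},
  {"dx":0,"dy":0,"dz":-1,"ax":0,"ay":0,"az":0,"gripper":0.2},
])

```text
clock: 8.12
eef_pos: [599.9, -54.6, 190.1]
eef_rot: [-3.138, 0.435, 1.335]
wrist_force: [0.8, 0.4, -0.8]
finger_gap: 74.4
finger_force: 0.0
```

```bash
python3 - <<'E'
from h import *
# retreat pose clear of cameras: above trigger region
C={n:-np.linalg.inv(dict(np.load(n+"0.npz"))["world_to_cam"][:3,:3])@dict(np.load(n+"0.npz"))["world_to_cam"][:3,3] for n in("side","top")}
print(C, manip.read_state()["joints"])
T=dict(np.load("top0.npz")); S=dict(np.load("side0.npz"))
def sc(p): w=p-ORG; return np.round([w@XS,w@YS,p[2]],1)
t=fine(T,(192,140,24,32),(3,130,80),(17,255,255)); u=fine(S,(195,183,22,26),(3,130,80),(17,255,255))
tip=max(t[:,0],key=lambda p:p[1]); hi=min(t[:,0],key=lambda p:p[1])
tipS=max(u[:,0],key=lambda p:p[1]); print("tip",tip,tipS,sc(onz(T,tip,89)),tri(T,tip,S,tipS),"hinge end",sc(onz(T,hi,89)))
# red grip cap, black grip sides in top image: brightness profile across the grip at a few rows along scanner y at z=95
g=cv2.cvtColor(T["image"],cv2.COLOR_RGB2GRAY).astype(np.float32)
for xs in(-70,-60,-50,-40,-30):
    ys=np.arange(35,125,2.); P=np.array([proj(T,ORG+XS*xs+YS*v+ZW*95) for v in ys],np.float32)
    print(xs,cv2.remap(g,P[:,0],P[:,1],cv2.INTER_LINEAR).ravel().astype(int).tolist())
E
```

```text
{'side': array([-297.72807932,  723.5395857 , 1188.55222056]), 'top': array([ 362.36273259,  -99.5505252 , 1250.46912557])} [ 0.02567289  0.51441581  1.33457162 -0.42229412  1.42909161  0.35217931]
tip [201.1875 166.6875] [209.4375 204.0625] [-53.4  61.4  89. ] (array([549.98937142,  62.64801891,  77.96707363]), np.float64(4.415520363678263)) hinge end [-9.5 65.9 89. ]
-70 [181, 181, 182, 184, 185, 186, 186, 185, 180, 160, 128, 94, 79, 82, 104, 134, 149, 152, 150, 144, 123, 87, 59, 34, 14, 5, 12, 18, 21, 25, 25, 23, 19, 17, 12, 11, 27, 67, 113, 154, 137, 124, 118, 117, 119]
-60 [173, 169, 169, 171, 176, 181, 185, 187, 185, 174, 146, 107, 88, 101, 127, 149, 152, 152, 152, 150, 135, 108, 72, 37, 17, 9, 10, 17, 24, 27, 24, 22, 22, 19, 16, 16, 27, 71, 116, 146, 134, 125, 120, 119, 119]
-50 [172, 167, 169, 171, 175, 183, 186, 186, 182, 160, 115, 79, 66, 87, 104, 116, 132, 143, 147, 142, 115, 87, 63, 34, 16, 7, 11, 17, 25, 30, 24, 23, 21, 19, 18, 17, 28, 70, 117, 139, 130, 119, 118, 120, 119]
-40 [174, 156, 128, 117, 122, 136, 148, 137, 126, 117, 100, 83, 76, 91, 99, 94, 78, 73, 72, 73, 72, 69, 57, 35, 12, 8, 12, 21, 25, 26, 25, 23, 21, 18, 13, 14, 33, 71, 120, 136, 132, 120, 119, 121, 124]
-30 [116, 87, 74, 77, 91, 101, 107, 111, 110, 105, 93, 74, 73, 90, 102, 95, 83, 74, 71, 72, 74, 67, 53, 35, 13, 8, 12, 20, 27, 28, 27, 24, 22, 19, 18, 15, 22, 39, 66, 83, 84, 75, 69, 76, 92]
```

```bash
cat >> h.py <<'E'
RT=Rdown(PSI+180); TRIG=ORG+XS*-42+YS*89.5
E
python3 - <<'E'
from h import *
f=plan(TRIG+ZW*160,RT)
E
```

```text
10 rows: {'dx': 0.397, 'dy': 0.095, 'dz': -0.024, 'ax': -0.197, 'ay': 0.194, 'az': -0.884}
```

jog_arm([
  {"dx":0.397,"dy":0.095,"dz":-0.024,"ax":-0.197,"ay":0.194,"az":-0.884,"gripper":0},
  {"dx":0.397,"dy":0.095,"dz":-0.024,"ax":-0.197,"ay":0.194,"az":-0.884,"gripper":0},
  {"dx":0.397,"dy":0.095,"dz":-0.024,"ax":-0.197,"ay":0.194,"az":-0.884,"gripper":0},
  {"dx":0.397,"dy":0.095,"dz":-0.024,"ax":-0.197,"ay":0.194,"az":-0.884,"gripper":0},
  {"dx":0.397,"dy":0.095,"dz":-0.024,"ax":-0.197,"ay":0.194,"az":-0.884,"gripper":0},
  {"dx":0.397,"dy":0.095,"dz":-0.024,"ax":-0.197,"ay":0.194,"az":-0.884,"gripper":0},
  {"dx":0.397,"dy":0.095,"dz":-0.024,"ax":-0.197,"ay":0.194,"az":-0.884,"gripper":0},
  {"dx":0.397,"dy":0.095,"dz":-0.024,"ax":-0.197,"ay":0.194,"az":-0.884,"gripper":0},
  {"dx":0.397,"dy":0.095,"dz":-0.024,"ax":-0.197,"ay":0.194,"az":-0.884,"gripper":0},
  {"dx":0.397,"dy":0.095,"dz":-0.024,"ax":-0.197,"ay":0.194,"az":-0.884,"gripper":0},
])

```text
clock: 9.38
eef_pos: [564.0, 84.4, 158.8]
eef_rot: [3.14, -0.0, 2.909]
wrist_force: [0.4, 0.1, 0.1]
finger_gap: 93.9
finger_force: 0.0
```

```bash
python3 - <<'E'
from h import *
plan(TRIG+ZW*71,RT)
for n in("side","top"):
    c=cams.camera(n); np.savez(f"{n}4.npz",**c)
T=dict(np.load("top4.npz")); S=dict(np.load("side4.npz"))
a=cv2.resize(S["image"][140:240,175:275],(400,400),interpolation=cv2.INTER_CUBIC)
b=cv2.resize(T["image"][105:205,180:280],(400,400),interpolation=cv2.INTER_CUBIC)
cv2.imwrite("pics/c5.png",np.hstack([a,b])[:,:,::-1])
E
```

```text
3 rows: {'dx': -0.002, 'dy': -0.001, 'dz': 0.732, 'ax': 0.004, 'ay': -0.0, 'az': 0.01}
```

View pics/c5.png

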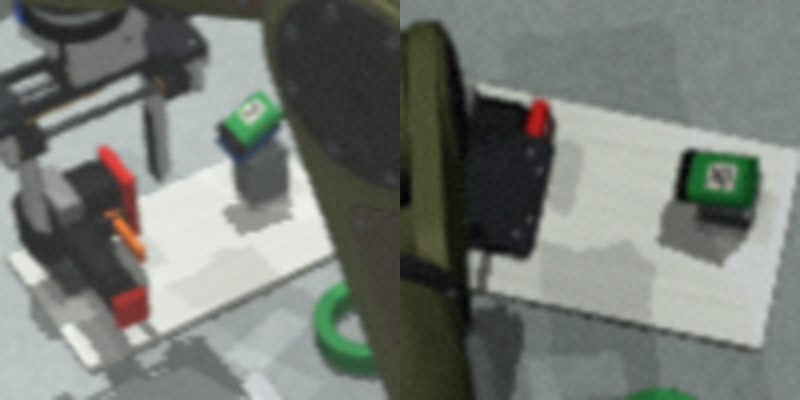

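The pack lies flat on the rest, with its label at side crop (252,112) and top crop (722,178) and its black end at the lip. The fingers straddle the grip and trigger. I'll go down and squeeze.

jog_arm([
  {"dx":0,"dy":0,"dz":0.7,"ax":0,"ay":0,"az":0,"gripper":0},
  {"dx":0,"dy":0,"dz":0.7,"ax":0,"ay":0,"az":0,"gripper":0},
  {"dx":0,"dy":0,"dz":0.4,"ax":0,"ay":0,"az":0,"gripper":0},
  {"dx":0,"dy":0,"dz":0.4,"ax":0,"ay":0,"az":0,"gripper":0},
  {"dx":0,"dy":0,"dz":0,"ax":0,"ay":0,"az":0,"gripper":0},
])

```text
clock: 10.1
eef_pos: [564.3, 83.8, 70.1]
eef_rot: [-3.142, -0.0, 2.903]
wrist_force: [0.6, -0.4, 0.2]
finger_gap: 94.0
finger_force: 0.0
```

jog_arm([
  {"dx":0,"dy":0,"dz":0,"ax":0,"ay":0,"az":0,"gripper":0.75},
  {"dx":0,"dy":0,"dz":0,"ax":0,"ay":0,"az":0,"gripper":0.75},
  {"dx":0,"dy":0,"dz":0,"ax":0,"ay":0,"az":0,"gripper":0.75},
  {"dx":0,"dy":0,"dz":0,"ax":0,"ay":0,"az":0,"gripper":0.75},
  {"dx":0,"dy":0,"dz":0,"ax":0,"ay":0,"az":0,"gripper":0.75},
  {"dx":0,"dy":0,"dz":0,"ax":0,"ay":0,"az":0,"gripper":0.75},
], squeeze=30)

```text
clock: 10.85
eef_pos: [564.8, 85.3, 70.9]
eef_rot: [3.138, 0.001, 2.903]
wrist_force: [3.2, 9.4, -1.0]
finger_gap: 40.5
finger_force: 29.2
```

The gap is 40.5 mm, so the trigger is home. I'll hold briefly, then release and lift.

jog_arm([
  {"dx":0,"dy":0,"dz":0,"ax":0,"ay":0,"az":0,"gripper":0.75},
  {"dx":0,"dy":0,"dz":0,"ax":0,"ay":0,"az":0,"gripper":0.75},
  {"dx":0,"dy":0,"dz":0,"ax":0,"ay":0,"az":0,"gripper":0.75},
  {"dx":0,"dy":0,"dz":0,"ax":0,"ay":0,"az":0,"gripper":0},
  {"dx":0,"dy":0,"dz":0,"ax":0,"ay":0,"az":0,"gripper":0},
  {"dx":0,"dy":0,"dz":0,"ax":0,"ay":0,"az":0,"gripper":0},
  {"dx":0,"dy":0,"dz":0,"ax":0,"ay":0,"az":0,"gripper":0},
  {"dx":0,"dy":0,"dz":-0.5,"ax":0,"ay":0,"az":0,"gripper":0},
  {"dx":0,"dy":0,"dz":-1,"ax":0,"ay":0,"az":0,"gripper":0},
  {"dx":0,"dy":0,"dz":-1,"ax":0,"ay":0,"az":0,"gripper":0},
])

```text
clock: 12.1
eef_pos: [564.3, 84.0, 172.0]
eef_rot: [3.141, 0.001, 2.904]
wrist_force: [0.1, -0.9, -0.8]
finger_gap: 94.1
finger_force: 0.0
```

```bash
python3 - <<'E'
from h import *
T=cams.camera("top"); S=cams.camera("side"); np.savez("top5.npz",**T); np.savez("side5.npz",**S)
lab=[]
for c,box in((T,(245,138,32,26)),(S,(226,155,24,26))):
    g=fine(c,box,*GREEN); print("green",quad(g).tolist()); x,y,w,h=cv2.boundingRect(g)
    hull=cv2.convexHull(g); print("cen hull",cen(hull)); lab.append(cen(hull))
p,e=tri(T,lab[0],S,lab[1]); print("green top tri",p,e,"rest frame",[(p-REST)@v for v in(XS,RY,RZ)])
for a,b in((-26,-18.5),(-26,18.5),(16,18.5),(16,-18.5)):
    P=REST+RY*a+XS*b+RZ*19; print((a,b),np.round(proj(T,P),1),np.round(proj(S,P),1))
u=fine(S,(195,183,22,26),(3,130,80),(17,255,255)); print("trig S",cv2.minAreaRect(u),cen(u))
RL=frame(-RZ,-XS); print("RL",RL.as_euler("xyz"))
f=plan(REST+RZ*(16+60),RL); plan(REST+RZ*16,RL,frm=f)
E
```

```text
green [[252.4375, 143.0625], [267.8125, 144.4375], [266.9375, 155.8125], [251.0625, 154.1875]]
cen hull (259.7827226585655, 149.68245220806165)
green [[239.5625, 163.0625], [244.0625, 168.8125], [236.0625, 175.5625], [231.0625, 170.0625]]
cen hull (237.79221112754766, 169.54210839907955)
green top tri [ 587.22853041 -101.5618146    96.40526683] 0.4065908997269481 rest frame [np.float64(-1.2212836379888028), np.float64(-5.356799712467741), np.float64(10.638091807183129)]
(-26, -18.5) [263.9 155.8] [244.2 167.2]
(-26, 18.5) [266.8 142.5] [238.5 161.1]
(16, 18.5) [253. 141.] [229.1 169.1]
(16, -18.5) [250.2 154.2] [234.7 175.3]
trig S ((206.42037963867188, 197.47109985351562), (14.5613431930542, 4.405691146850586), 51.17017364501953) (205.98857310529843, 197.54293259557343)
RL [-2.70526034e+00 -2.22044605e-16  2.90422788e+00]
5 rows: {'dx': -0.327, 'dy': -0.691, 'dz': 0.234, 'ax': 0.503, 'ay': 0.008, 'az': -0.002}
2 rows: {'dx': 0.0, 'dy': -0.0, 'dz': 0.75, 'ax': 0.0, 'ay': 0.0, 'az': 0.0}
```

The trigger has sprung back to its initial pose, and the pack is still seated. Next I'll regrip it by its ends.

jog_arm([
  {"dx":-0.327,"dy":-0.691,"dz":0.234,"ax":0.503,"ay":0.008,"az":0,"gripper":0},
  {"dx":-0.327,"dy":-0.691,"dz":0.234,"ax":0.503,"ay":0.008,"az":0,"gripper":0},
  {"dx":-0.327,"dy":-0.691,"dz":0.234,"ax":0.503,"ay":0.008,"az":0,"gripper":0},
  {"dx":-0.327,"dy":-0.691,"dz":0.234,"ax":0.503,"ay":0.008,"az":0,"gripper":0},
  {"dx":-0.327,"dy":-0.691,"dz":0.234,"ax":0.503,"ay":0.008,"az":0,"gripper":0},
  {"dx":0,"dy":0,"dz":0,"ax":0,"ay":0,"az":0,"gripper":0},
])

```text
clock: 12.95
eef_pos: [593.9, -71.0, 147.4]
eef_rot: [-2.703, -0.008, 2.902]
wrist_force: [0.0, 0.2, 0.3]
finger_gap: 94.1
finger_force: 0.0
```

```bash
python3 - <<'E'
from h import *
RL=frame(-RZ,-XS); p=manip.read_state()["eef_pos"]-REST; print([p@v for v in(XS,RY,RZ)])
plan(REST+RZ*16,RL,3)
E
```

```text
[np.float64(-1.9250851642756557), np.float64(1.4425033917028507), np.float64(70.05455775002753)]
3 rows: {'dx': -0.019, 'dy': -0.011, 'dz': 0.45, 'ax': -0.004, 'ay': -0.016, 'az': 0.002}
```

jog_arm([
  {"dx":-0.019,"dy":-0.011,"dz":0.45,"ax":0,"ay":-0.016,"az":0,"gripper":0},
  {"dx":-0.019,"dy":-0.011,"dz":0.45,"ax":0,"ay":-0.016,"az":0,"gripper":0},
  {"dx":-0.019,"dy":-0.011,"dz":0.25,"ax":0,"ay":-0.016,"az":0,"gripper":0},
  {"dx":0,"dy":0,"dz":0.2,"ax":0,"ay":0,"az":0,"gripper":0},
  {"dx":0,"dy":0,"dz":0,"ax":0,"ay":0,"az":0,"gripper":0},
])

```text
clock: 13.58
eef_pos: [590.4, -94.6, 100.2]
eef_rot: [-2.703, 0.001, 2.906]
wrist_force: [0.6, -0.3, 0.3]
finger_gap: 93.8
finger_force: 0.0
```

jog_arm([
  {"dx":0,"dy":0,"dz":0,"ax":0,"ay":0,"az":0,"gripper":0.7},
  {"dx":0,"dy":0,"dz":0,"ax":0,"ay":0,"az":0,"gripper":0.7},
  {"dx":0,"dy":0,"dz":0,"ax":0,"ay":0,"az":0,"gripper":0.7},
  {"dx":0,"dy":0,"dz":0,"ax":0,"ay":0,"az":0,"gripper":0.7},
  {"dx":0,"dy":0,"dz":0,"ax":0,"ay":0,"az":0,"gripper":0.7},
], squeeze=25)

```text
clock: 14.2
eef_pos: [590.5, -96.5, 101.9]
eef_rot: [-2.699, 0.002, 2.905]
wrist_force: [-4.9, -12.4, 10.1]
finger_gap: 51.7
finger_force: 25.0
```

```bash
python3 - <<'E'
from h import *
p=manip.read_state()["eef_pos"]-REST; print([p@v for v in(XS,RY,RZ)])
S=cams.camera("side");T=cams.camera("top");a=cv2.resize(S["image"][130:210,195:275],(400,400),interpolation=cv2.INTER_CUBIC)
b=cv2.resize(T["image"][105:185,210:290],(400,400),interpolation=cv2.INTER_CUBIC)
cv2.imwrite("pics/c6.png",np.hstack([a,b])[:,:,::-1])
E
```

```text
[np.float64(0.7430638894315318), np.float64(-2.4913043174991927), np.float64(18.048537638230727)]
```

View pics/c6.png

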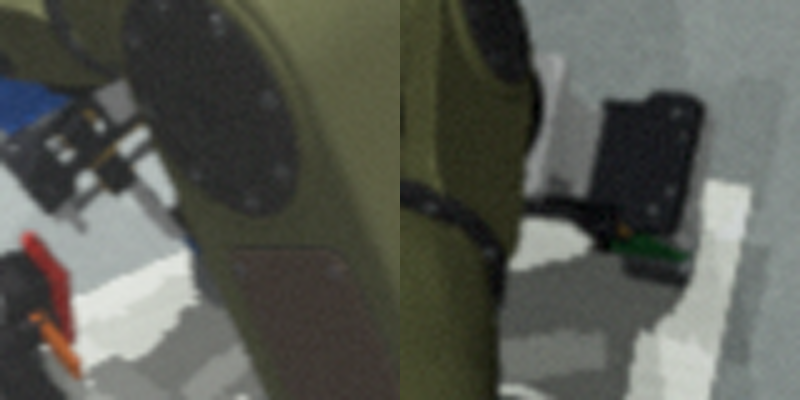

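The pack is gripped by its ends with a gap of 51.7 mm; it shows under the fingers at top crop (650,250). I'll lift it and head for the bay.

jog_arm([
  {"dx":0,"dy":0,"dz":-0.3,"ax":0,"ay":0,"az":0,"gripper":0.7},
  {"dx":0,"dy":0,"dz":-0.6,"ax":0,"ay":0,"az":0,"gripper":0.7},
  {"dx":0,"dy":0,"dz":-1,"ax":0,"ay":0,"az":0,"gripper":0.7},
  {"dx":0,"dy":0,"dz":-1,"ax":0,"ay":0,"az":0,"gripper":0.7},
  {"dx":0,"dy":0,"dz":0,"ax":0,"ay":0,"az":0,"gripper":0.7},
])

```text
clock: 14.92
eef_pos: [603.0, -45.7, 208.2]
eef_rot: [-2.705, 0.006, 2.907]
wrist_force: [1.2, 0.5, -1.0]
finger_gap: 52.0
finger_force: 25.0
```

```bash
python3 - <<'E'
from h import *
T=dict(np.load("top5.npz")); S=dict(np.load("side5.npz"))
r=lambda a:np.round(a,1).tolist()
# cheeks and floor with fine masks
k=8; x,y,w,h=105,175,35,55
im=cv2.resize(T["image"][y:y+h,x:x+w],None,fx=k,fy=k,interpolation=cv2.INTER_CUBIC); m=cv2.inRange(cv2.cvtColor(im,cv2.COLOR_RGB2HSV),np.array((0,0,140)),np.array((180,45,255)))
for c in cv2.findContours(m,0,1)[0]:
    if cv2.contourArea(c)>200:
        q=cv2.minAreaRect(((c+.5)/k-.5+[x,y]).astype(np.float32)); print("T",np.round(q[0],1),np.round(q[1],1),round(q[2],1),"z77",r(onz(T,q[0],77)),"z45",r(onz(T,q[0],45)))
x,y,w,h=158,250,48,62
im=cv2.resize(S["image"][y:y+h,x:x+w],None,fx=k,fy=k,interpolation=cv2.INTER_CUBIC); m=cv2.inRange(cv2.cvtColor(im,cv2.COLOR_RGB2HSV),np.array((0,0,165)),np.array((180,45,255)))
for c in cv2.findContours(m,0,1)[0]:
    if cv2.contourArea(c)>200:
        q=cv2.minAreaRect(((c+.5)/k-.5+[x,y]).astype(np.float32)); print("S",np.round(q[0],1),np.round(q[1],1),round(q[2],1))
ry=np.array([np.cos(np.radians(-14.3)),np.sin(np.radians(-14.3)),0]); rx=np.array([ry[1],-ry[0],0]); C=np.array([456.5,291,0])
for n,p in dict(chm=(0,-54,77),ch0=(0,0,77),chp=(0,54,77),bay=(0,27,45),yc=(0,-27,64)).items():
    P=C+rx*p[0]+ry*p[1]+ZW*p[2]; print(n,r(P),r(proj(T,P)),r(proj(S,P)))
q=fine(S,(158,265,45,35),*YEL); qt=fine(T,(100,195,30,30),*YEL); print("yc",cen(cv2.convexHull(q)),cen(cv2.convexHull(qt)),tri(T,cen(cv2.convexHull(qt)),S,cen(cv2.convexHull(q))))
a=cv2.resize(S["image"][240:310,145:215],(400,400),interpolation=cv2.INTER_CUBIC);b=cv2.resize(T["image"][170:240,90:160],(400,400),interpolation=cv2.INTER_CUBIC)
cv2.imwrite("pics/c7.png",np.hstack([a,b])[:,:,::-1])
E
```

```text
T [112.5 221.4] [12.2  2.4] 13.6 z77 [404.9, 307.0, 77.0] z45 [406.0, 318.1, 45.0]
T [113.8 212.1] [6.2 5.2] 9.7 z77 [430.2, 303.3, 77.0] z45 [432.1, 314.3, 45.0]
T [117.9 202.3] [12.6  2.3] 14.0 z77 [456.9, 292.2, 77.0] z45 [459.5, 302.9, 45.0]
T [124.  193.8] [12.1  8.3] 14.0 z77 [479.8, 275.2, 77.0] z45 [483.0, 285.4, 45.0]
T [123.3 183.3] [12.6  2.4] 13.8 z77 [508.7, 277.1, 77.0] z45 [512.7, 287.4, 45.0]
S [181.5 293.3] [47.9 36.2] 0.0
S [180.9 276.2] [ 2.5 12.9] 62.1
S [174.9 273. ] [4.4 6.6] 61.8
S [171.4 261.6] [ 6.7 15.7] 61.8
S [175.9 252. ] [4.9 8.2] 90.0
S [163.2 255.5] [11.9 11.4] 90.0
chm [404.2, 304.3, 77.0] [113.5, 221.6] [181.9, 275.4]
ch0 [456.5, 291.0, 77.0] [118.3, 202.4] [173.7, 262.4]
chp [508.8, 277.7, 77.0] [123.1, 183.3] [165.8, 249.9]
bay [482.7, 284.3, 45.0] [124.4, 193.9] [171.2, 262.7]
yc [430.3, 297.7, 64.0] [117.5, 212.2] [178.3, 271.5]
yc (175.77024247739513, 273.7862079401156) (114.95991042606146, 211.88433164535127) (array([431.84362828, 306.17252047,  60.06303798]), np.float64(0.47905964218388675))
```

View pics/c7.png

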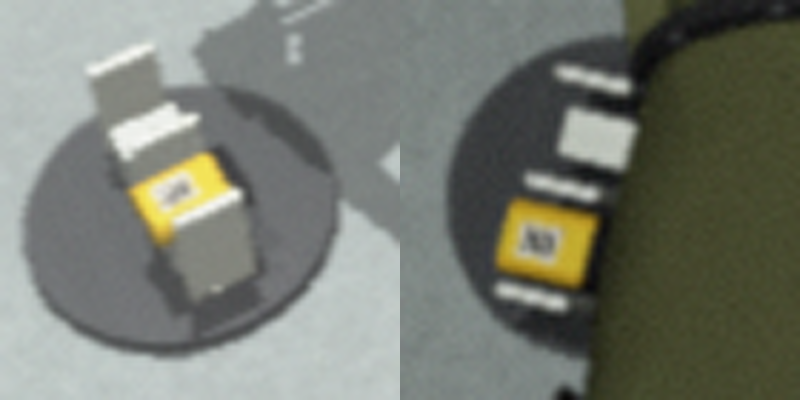

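The picture shows the free bay's white floor and cheeks at top crop (600,140). The side-view cheek tops agree with the 77 mm height, so the bay is at about (482.8,284.8,45). Planning the transfer.

```bash
cat >> h.py <<'E'
BAY=np.array([482.8,284.8,45]); RB=Rdown(165.7)
E
python3 - <<'E'
from h import *
f=plan(BAY+ZW*110,RB,11); plan(BAY+ZW*25,RB,frm=f)
E
```

```text
11 rows: {'dx': 0.446, 'dy': 0.679, 'dz': -0.041, 'ax': -0.228, 'ay': 0.005, 'az': 0.007}
3 rows: {'dx': 0.0, 'dy': -0.0, 'dz': 0.708, 'ax': 0.0, 'ay': 0.0, 'az': 0.0}
```

jog_arm([
  {"dx":0.446,"dy":0.679,"dz":-0.041,"ax":-0.228,"ay":0.005,"az":0.007,"gripper":0.7},
  {"dx":0.446,"dy":0.679,"dz":-0.041,"ax":-0.228,"ay":0.005,"az":0.007,"gripper":0.7},
  {"dx":0.446,"dy":0.679,"dz":-0.041,"ax":-0.228,"ay":0.005,"az":0.007,"gripper":0.7},
  {"dx":0.446,"dy":0.679,"dz":-0.041,"ax":-0.228,"ay":0.005,"az":0.007,"gripper":0.7},
  {"dx":0.446,"dy":0.679,"dz":-0.041,"ax":-0.228,"ay":0.005,"az":0.007,"gripper":0.7},
  {"dx":0.446,"dy":0.679,"dz":-0.041,"ax":-0.228,"ay":0.005,"az":0.007,"gripper":0.7},
  {"dx":0.446,"dy":0.679,"dz":-0.041,"ax":-0.228,"ay":0.005,"az":0.007,"gripper":0.7},
  {"dx":0.446,"dy":0.679,"dz":-0.041,"ax":-0.228,"ay":0.005,"az":0.007,"gripper":0.7},
  {"dx":0.446,"dy":0.679,"dz":-0.041,"ax":-0.228,"ay":0.005,"az":0.007,"gripper":0.7},
  {"dx":0.446,"dy":0.679,"dz":-0.041,"ax":-0.228,"ay":0.005,"az":0.007,"gripper":0.7},
])

```text
clock: 16.18
eef_pos: [491.5, 253.6, 150.8]
eef_rot: [-3.101, -0.005, 2.891]
wrist_force: [-0.9, 0.2, -0.3]
finger_gap: 52.1
finger_force: 25.0
```

jog_arm([
  {"dx":0.446,"dy":0.679,"dz":-0.041,"ax":-0.228,"ay":0.005,"az":0.007,"gripper":0.7},
  {"dx":0,"dy":0,"dz":0,"ax":0,"ay":0,"az":0,"gripper":0.7},
])

```text
clock: 16.42
eef_pos: [480.8, 284.5, 151.7]
eef_rot: [-3.14, -0.006, 2.892]
wrist_force: [0.1, -0.7, 0.1]
finger_gap: 51.8
finger_force: 25.0
```

```bash
python3 - <<'E'
from h import *
plan(BAY+ZW*40,RB,3); s=manip.read_state(); p=s["eef_pos"]
T=cams.camera("top"); S=cams.camera("side"); np.savez("top6.npz",**T); np.savez("side6.npz",**S)
print("pred pack centre px",proj(T,p-ZW*10),proj(S,p-ZW*10),"bay",proj(T,BAY),proj(S,BAY))
a=cv2.resize(S["image"][215:315,130:230],(400,400),interpolation=cv2.INTER_CUBIC);b=cv2.resize(T["image"][150:250,70:170],(400,400),interpolation=cv2.INTER_CUBIC)
cv2.imwrite("pics/c8.png",np.hstack([a,b])[:,:,::-1])
E
```

```text
3 rows: {'dx': -0.017, 'dy': 0.007, 'dz': 0.556, 'ax': -0.003, 'ay': -0.011, 'az': -0.0}
pred pack centre px [112.50835538 191.24017062] [166.83819222 242.33406768] bay [124.23502276 193.83420995] [171.02416112 262.74778535]
```

View pics/c8.png

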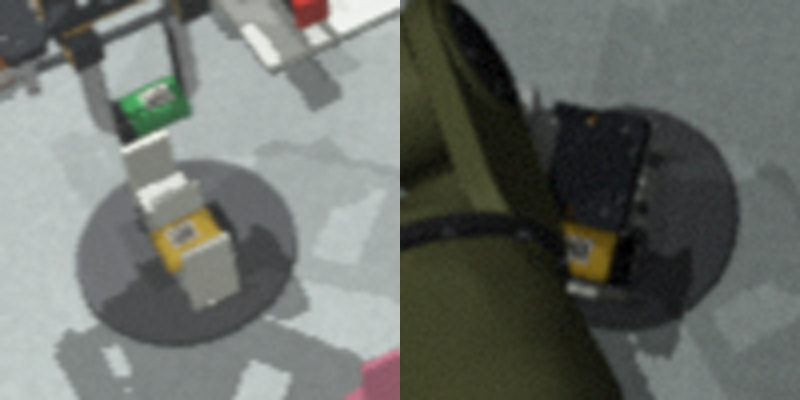

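The side view shows the pack held level above the free bay, at crop (152,105). That was my 11th picture, one over the allowed 10, so I'll view no more and use numbers only. I'll lower it with force checks.

jog_arm([
  {"dx":-0.02,"dy":0.01,"dz":0.6,"ax":0,"ay":-0.01,"az":0,"gripper":0.7},
  {"dx":-0.02,"dy":0.01,"dz":0.6,"ax":0,"ay":-0.01,"az":0,"gripper":0.7},
  {"dx":-0.01,"dy":0,"dz":0.5,"ax":0,"ay":-0.01,"az":0,"gripper":0.7},
  {"dx":0,"dy":0,"dz":0.2,"ax":0,"ay":0,"az":0,"gripper":0.7},
  {"dx":0,"dy":0,"dz":0,"ax":0,"ay":0,"az":0,"gripper":0.7},
])

```text
clock: 17.15
eef_pos: [483.8, 283.8, 76.6]
eef_rot: [-3.14, 0.0, 2.89]
wrist_force: [0.0, 0.3, -0.1]
finger_gap: 51.8
finger_force: 25.0
```

```bash
python3 - <<'E'
from h import *
s=manip.read_state(); p=s["eef_pos"]; print(p); plan(BAY+ZW*22,RB,1)
S=cams.camera("side")
g=fine(S,(150,235,45,40),*GREEN); print("green",quad(g).tolist(),cen(g))
ry=np.array([np.cos(np.radians(-14.3)),np.sin(np.radians(-14.3)),0]); rx=np.array([ry[1],-ry[0],0])
for z in(0,-18.8):
    for a in(-26,26):
        for b in (-18.5,18.5): print(z,a,b,np.round(proj(S,p+rx*a+ry*b+ZW*z),1))
E
```

```text
[483.82778986 283.79710167  76.58907077]
1 rows: {'dx': 0.031, 'dy': 0.018, 'dz': 0.24, 'ax': -0.008, 'ay': 0.0, 'az': -0.011}
green [[162.9375, 256.1875], [177.3125, 254.5625], [179.0625, 257.8125], [167.1875, 262.8125]] (170.09655938157246, 258.4846260124401)
0 -26 -18.5 [164.  264.1]
0 -26 18.5 [158.7 255.4]
0 26 -18.5 [180.4 256.2]
0 26 18.5 [175.  247.8]
-18.8 -26 -18.5 [165.  267.9]
-18.8 -26 18.5 [159.7 259.3]
-18.8 26 -18.5 [181.2 260.1]
-18.8 26 18.5 [175.8 251.8]
```

jog_arm([
  {"dx":0.02,"dy":0.02,"dz":0.12,"ax":0,"ay":0,"az":0,"gripper":0.7},
  {"dx":0,"dy":0,"dz":0.1,"ax":0,"ay":0,"az":0,"gripper":0.7},
  {"dx":0,"dy":0,"dz":0,"ax":0,"ay":0,"az":0,"gripper":0.7},
])

```text
clock: 17.58
eef_pos: [482.9, 285.3, 67.8]
eef_rot: [-3.141, 0.0, 2.891]
wrist_force: [-0.4, 0.4, 0.7]
finger_gap: 51.8
finger_force: 25.0
```

jog_arm([
  {"dx":0,"dy":0,"dz":0.05,"ax":0,"ay":0,"az":0,"gripper":0.7},
  {"dx":0,"dy":0,"dz":0,"ax":0,"ay":0,"az":0,"gripper":0.7},
])

```text
clock: 17.82
eef_pos: [483.1, 285.3, 65.9]
eef_rot: [-3.141, 0.0, 2.891]
wrist_force: [0.1, 0.2, -1.0]
finger_gap: 51.5
finger_force: 25.0
```

jog_arm([
  {"dx":0,"dy":0,"dz":0.03,"ax":0,"ay":0,"az":0,"gripper":0.7},
  {"dx":0,"dy":0,"dz":0,"ax":0,"ay":0,"az":0,"gripper":0.7},
])

```text
clock: 18.08
eef_pos: [483.1, 285.3, 64.7]
eef_rot: [-3.141, 0.001, 2.891]
wrist_force: [0.1, -0.0, -1.2]
finger_gap: 51.9
finger_force: 25.0
```

jog_arm([
  {"dx":0,"dy":0,"dz":0.03,"ax":0,"ay":0,"az":0,"gripper":0.7},
  {"dx":0,"dy":0,"dz":0,"ax":0,"ay":0,"az":0,"gripper":0.7},
])

```text
clock: 18.32
eef_pos: [483.1, 285.4, 63.6]
eef_rot: [-3.141, 0.001, 2.891]
wrist_force: [-0.2, -0.8, -0.3]
finger_gap: 51.6
finger_force: 25.0
```

jog_arm([
  {"dx":0,"dy":0,"dz":0.03,"ax":0,"ay":0,"az":0,"gripper":0.7},
  {"dx":0,"dy":0,"dz":0,"ax":0,"ay":0,"az":0,"gripper":0.7},
])

```text
clock: 18.58
eef_pos: [483.2, 285.4, 63.5]
eef_rot: [-3.141, 0.001, 2.891]
wrist_force: [-5.3, -3.0, 13.5]
finger_gap: 51.7
finger_force: 25.0
```

Floor contact came at the expected height. I'll release and retreat, then check numerically.

jog_arm([
  {"dx":0,"dy":0,"dz":-0.02,"ax":0,"ay":0,"az":0,"gripper":0.7},
  {"dx":0,"dy":0,"dz":0,"ax":0,"ay":0,"az":0,"gripper":0.2},
  {"dx":0,"dy":0,"dz":0,"ax":0,"ay":0,"az":0,"gripper":0.2},
  {"dx":0,"dy":0,"dz":0,"ax":0,"ay":0,"az":0,"gripper":0.2},
  {"dx":0,"dy":0,"dz":-0.4,"ax":0,"ay":0,"az":0,"gripper":0.2},
  {"dx":0,"dy":0,"dz":-1,"ax":0,"ay":0,"az":0,"gripper":0.2},
  {"dx":0,"dy":0,"dz":-1,"ax":0,"ay":0,"az":0,"gripper":0.2},
  {"dx":0,"dy":0,"dz":-1,"ax":0,"ay":0,"az":0,"gripper":0.2},
])

```text
clock: 19.58
eef_pos: [483.0, 285.4, 201.8]
eef_rot: [3.142, 0.001, 2.891]
wrist_force: [0.5, 0.5, 0.4]
finger_gap: 75.1
finger_force: 0.0
```

jog_arm([
  {"dx":0,"dy":-0.9,"dz":-0.3,"ax":0,"ay":0,"az":0,"gripper":0.2},
  {"dx":0,"dy":-0.9,"dz":-0.3,"ax":0,"ay":0,"az":0,"gripper":0.2},
  {"dx":0,"dy":-0.9,"dz":0,"ax":0,"ay":0,"az":0,"gripper":0.2},
  {"dx":0,"dy":-0.9,"dz":0,"ax":0,"ay":0,"az":0,"gripper":0.2},
  {"dx":0,"dy":-0.9,"dz":0,"ax":0,"ay":0,"az":0,"gripper":0.2},
  {"dx":0,"dy":-0.9,"dz":0,"ax":0,"ay":0,"az":0,"gripper":0.2},
  {"dx":0,"dy":0,"dz":0,"ax":0,"ay":0,"az":0,"gripper":0.2},
])

```text
clock: 20.45
eef_pos: [429.2, 74.9, 224.6]
eef_rot: [-3.141, 0.002, 2.888]
wrist_force: [-0.3, 0.4, 1.0]
finger_gap: 75.2
finger_force: 0.0
```

```bash
python3 - <<'E'
from h import *
T=cams.camera("top"); S=cams.camera("side"); r=lambda a:np.round(a,1).tolist()
ry=np.array([np.cos(np.radians(-14.3)),np.sin(np.radians(-14.3)),0]); rx=np.array([ry[1],-ry[0],0])
for n,c,box,yb in(("T",T,(105,180,40,22),(95,200,40,25)),("S",S,(150,240,45,40),(155,260,45,35))):
    g=fine(c,box,*GREEN); q=quad(g); print(n,"green",r(q),r(cen(cv2.convexHull(g))))
    y=fine(c,yb,*YEL); print("  yellow",r(quad(y)),r(cen(cv2.convexHull(y))))
    print("  pred top corners",[r(proj(c,BAY+rx*a+ry*b+ZW*19)) for a,b in((-26,-18.5),(-26,18.5),(26,18.5),(26,-18.5))])
g=cv2.convexHull(fine(T,(105,180,40,22),*GREEN)); h=cv2.convexHull(fine(S,(150,240,45,40),*GREEN))
p,e=tri(T,cen(g),S,cen(h)); print("tri",r(p),e,"in bay",(p-BAY)@rx,(p-BAY)@ry)
p=onz(T,cv2.minAreaRect(g)[0],64); print("T@64",r(p),(p-BAY)@rx,(p-BAY)@ry,cv2.minAreaRect(g))
E
```

```text
T green [[117.30000305175781, 186.3000030517578], [124.19999694824219, 187.3000030517578], [123.5999984741211, 200.39999389648438], [113.9000015258789, 197.89999389648438]] [119.6, 193.4]
  yellow [[109.30000305175781, 204.39999389648438], [123.80000305175781, 207.8000030517578], [120.69999694824219, 219.3000030517578], [106.4000015258789, 216.3000030517578]] [114.9, 211.9]
  pred top corners [[111.4, 197.7], [114.7, 184.7], [132.7, 188.8], [129.5, 201.7]]
S green [[166.89999389648438, 257.1000061035156], [169.6999969482422, 261.79998779296875], [165.89999389648438, 263.79998779296875], [163.10000610351562, 259.29998779296875]] [166.4, 260.4]
  yellow [[181.60000610351562, 266.3999938964844], [184.60000610351562, 272.20001220703125], [172.10000610351562, 282.20001220703125], [167.10000610351562, 272.70001220703125]] [175.7, 273.8]
  pred top corners [[164.6, 267.1], [159.4, 258.4], [175.5, 250.8], [180.9, 259.2]]
tri [484.9, 294.0, 62.6] 5.509898545237845 in bay -9.453628775305708 -0.26950786955289685
T@64 [482.8, 292.2, 64.0] -7.161986868485613 -1.7768935334925993 ((119.41827392578125, 193.2836456298828), (10.423704147338867, 14.003562927246094), 6.911227226257324)
```

jog_arm([
  {"dx":-0.2,"dy":-0.9,"dz":0,"ax":0,"ay":0,"az":0,"gripper":0.2},
  {"dx":-0.2,"dy":-0.9,"dz":0,"ax":0,"ay":0,"az":0,"gripper":0.2},
  {"dx":-0.2,"dy":-0.9,"dz":0,"ax":0,"ay":0,"az":0,"gripper":0.2},
  {"dx":-0.2,"dy":-0.9,"dz":0,"ax":0,"ay":0,"az":0,"gripper":0.2},
  {"dx":-0.2,"dy":-0.9,"dz":0,"ax":0,"ay":0,"az":0,"gripper":0.2},
  {"dx":0,"dy":0,"dz":0,"ax":0,"ay":0,"az":0,"gripper":0.2},
])

```text
clock: 21.3
eef_pos: [423.8, -108.9, 223.6]
eef_rot: [-3.141, 0.001, 2.889]
wrist_force: [-0.3, 1.2, -0.1]
finger_gap: 75.1
finger_force: 0.0
```

```bash
python3 - <<'E'
from h import *
T=cams.camera("top"); S=cams.camera("side"); r=lambda a:np.round(a,1).tolist()
ry=np.array([np.cos(np.radians(-14.3)),np.sin(np.radians(-14.3)),0]); rx=np.array([ry[1],-ry[0],0])
g=fine(T,(100,178,45,24),*GREEN); q=cv2.minAreaRect(g); print("T green",r(quad(g)),q)
y=fine(T,(95,200,40,25),*YEL); print("  yellow",r(cv2.minAreaRect(y)[0]))
for u in range(0,8): pass
V=cv2.cvtColor(T["image"],cv2.COLOR_RGB2HSV)
for a in range(-34,36,4):
    P=proj(T,BAY+rx*a+ZW*19); i,j=np.round(P[::-1]).astype(int); print(a,V[i,j].tolist(),end=" ")
u=fine(S,(195,183,22,26),(3,130,80),(17,255,255)); print("\ntrig",cen(u)); h=fine(S,(150,240,45,40),*GREEN); print("S green",r(quad(h)))
s=manip.read_state(); print(s["clock"],s["eef_pos"])
E
```

```text
T green [[116.9000015258789, 186.39999389648438], [132.89999389648438, 189.39999389648438], [130.1999969482422, 201.39999389648438], [114.0999984741211, 197.8000030517578]] ((123.54360961914062, 193.7451934814453), (17.785884857177734, 14.346569061279297), 14.264511108398438)
  yellow [114.9, 211.9]
-34 [105, 16, 63] -30 [120, 22, 47] -26 [140, 23, 33] -22 [60, 15, 17] -18 [67, 168, 91] -14 [66, 177, 114] -10 [66, 184, 115] -6 [64, 99, 132] -2 [53, 30, 152] 2 [30, 13, 116] 6 [27, 20, 116] 10 [18, 12, 110] 14 [44, 22, 151] 18 [63, 90, 130] 22 [68, 174, 98] 26 [68, 218, 48] 30 [62, 103, 37] 34 [30, 8, 34] 
trig (206.08553901295835, 197.62623207885304)
S green [[167.10000610351562, 257.1000061035156], [169.6999969482422, 261.79998779296875], [165.89999389648438, 263.70001220703125], [163.1999969482422, 259.1000061035156]]
21.4 [ 423.82246641 -107.35755894  223.58524262]
```

The pack is within about 1–2 mm of the bay's middle and aligned, and the trigger is at rest. Handing in.

```bash
python3 -c "from cell import job; print(job.sign_off())"
```

```text
the job is handed in; nothing more can be done
None
```

I handed the job in at 21.4 s: the pack went onto the rest, the trigger was squeezed home and sprang back, and by camera the pack now lies in the free bay about 1–2 mm off centre; no verdict came back, and I viewed 11 pictures, one over the limit of 10.

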